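Find the sliding-lid box that paint has jammed

TASK

Put the loose wooden box into the frame's free bay, its lid opening the same way as its neighbours', then draw all three lids out as far as each will go, leaving each drawn, and without forcing one that stops hard. Once all three have been tried, push the lid of the one that stopped half way shut again and lay that box flat, right way up, in the grey rework tray. Leave the two good boxes in their bays with their lids fully out, let go of everything, and leave the other things on the table where they are.

Things in the scene. Friction and masses are not known exactly. Their poses are not given: they have to be found in the camera images.
- box_a: Plain wooden box with a sliding lid, 150 long (x) x 56 wide (y) x 46 high, lips to 48 mm, about 0.7 kg; starts in one of the bays of the frame. Origin: centre of its underside; x along its length, its lid slides out towards its -x end; z up. All three look alike; exactly one, not always the same, hides a lump of dried paint.
- box_a_mid (a point): Centre of that box's body, 23 mm above its underside; axes as the box. The body can be gripped across its 56 mm width.
- box_a_bar (a point): Centre of the wooden pull bar on that box's lid: 14 mm thick (along the box's x), 36 mm wide (y), 30 mm tall; it stands on the lid's top from 46 to 76 mm above the box's underside, centred 45 mm to the -x side of the box's centre when the lid is shut, and travels with the lid. Axes as the box.
- box_a_lid (a joint): How far that lid is drawn out towards the box's -x end, m: 0 shut, 0.060 at its full stop. It slides with 1 to 3 N of friction and stays where it is left; starts within 6 mm of shut. In the box with the lump it comes up hard near 0.030, about half way; forcing it does not help.
- box_b: Plain wooden box with a sliding lid, 150 long (x) x 56 wide (y) x 46 high, lips to 48 mm, about 0.7 kg; starts in another bay of the frame. Origin: centre of its underside; x along its length, its lid slides out towards its -x end; z up. All three look alike; exactly one, not always the same, hides a lump of dried paint.
- box_b_mid (a point): Centre of that box's body, 23 mm above its underside; axes as the box. The body can be gripped across its 56 mm width.
- box_b_bar (a point): Centre of the wooden pull bar on that box's lid: 14 mm thick (along the box's x), 36 mm wide (y), 30 mm tall; it stands on the lid's top from 46 to 76 mm above the box's underside, centred 45 mm to the -x side of the box's centre when the lid is shut, and travels with the lid. Axes as the box.
- box_b_lid (a joint): How far that lid is drawn out towards the box's -x end, m: 0 shut, 0.060 at its full stop. It slides with 1 to 3 N of friction and stays where it is left; starts within 6 mm of shut. In the box with the lump it comes up hard near 0.030, about half way; forcing it does not help.
- box_c: Plain wooden box with a sliding lid, 150 long (x) x 56 wide (y) x 46 high, lips to 48 mm, about 0.7 kg; starts loose on the open table, beside the frame. Origin: centre of its underside; x along its length, its lid slides out towards its -x end; z up. All three look alike; exactly one, not always the same, hides a lump of dried paint.
- box_c_mid (a point): Centre of that box's body, 23 mm above its underside; axes as the box. The body can be gripped across its 56 mm width.
- box_c_bar (a point): Centre of the wooden pull bar on that box's lid: 14 mm thick (along the box's x), 36 mm wide (y), 30 mm tall; it stands on the lid's top from 46 to 76 mm above the box's underside, centred 45 mm to the -x side of the box's centre when the lid is shut, and travels with the lid. Axes as the box.
- box_c_lid (a joint): How far that lid is drawn out towards the box's -x end, m: 0 shut, 0.060 at its full stop. It slides with 1 to 3 N of friction and stays where it is left; starts within 6 mm of shut. In the box with the lump it comes up hard near 0.030, about half way; forcing it does not help.
- bay_left (a point): Centre, at table height, of the left bay (seen from the robot) of the frame; x along the bay. A box lies in it flat on the table, x along the bay's x, so that its lid slides out towards the bay's -x end. Inside 162 x 66 mm. Stop at the -x end 34 mm high, 18 thick (the lid passes over it); side and back battens 10 mm high, 8 to 14 thick.
- bay_middle (a point): Centre, at table height, of the middle bay (seen from the robot) of the frame; x along the bay. A box lies in it flat on the table, x along the bay's x, so that its lid slides out towards the bay's -x end. Inside 162 x 66 mm. Stop at the -x end 34 mm high, 18 thick (the lid passes over it); side and back battens 10 mm high, 8 to 14 thick.
- bay_right (a point): Centre, at table height, of the right bay (seen from the robot) of the frame; x along the bay. A box lies in it flat on the table, x along the bay's x, so that its lid slides out towards the bay's -x end. Inside 162 x 66 mm. Stop at the -x end 34 mm high, 18 thick (the lid passes over it); side and back battens 10 mm high, 8 to 14 thick.
- tray_in (a point): Centre of the inner floor (5 mm above the table) of the fixed grey plastic rework tray, inside 240 (x) x 160 (y), walls 30 mm high and 5 mm thick; stands beside the frame on one side, the loose box on the other.
- tin_big: Closed bare metal tin, 104 mm across, 125 high; a bystander. Origin on its underside or at its middle.
- tin_small: Closed bare metal tin, 76 mm across, 90 high; a bystander. Origin on its underside or at its middle.
- tub: Open white plastic tub, 110 mm across, 100 high; a bystander. Origin on its underside or at its middle.
- sponge: Yellow sponge block 95 x 60 x 32 mm; a bystander. Origin on its underside or at its middle.
- tin_lid: Round steel tin lid, 92 mm across, 8 high, lying flat; a bystander. Origin on its underside or at its middle.
- brush: Paint brush 190 mm long, lying between the robot and the frame; a bystander. Origin on its underside or at its middle.
- filling_knife: Filling knife 200 mm long, lying between the robot and the frame; a bystander. Origin on its underside or at its middle.
- frame: Fixed plywood frame of battens that forms the three bays, 115 mm apart along its y; origin at the middle bay's centre, at table height, axes as the bays. Two bays hold a box at the start; in the free one a paper card 90 x 45 mm lies flat on the table (harmless, the box goes on top of it).
There are look-alikes about, which are no part of the job. Leave any purple look-alike of the box_c alone.

How it is judged:
By the outcome, as a careful person would: the job done as asked, in the order asked, and still so for the second after the job is handed in, with the robot touching nothing.
It also fails if it takes over 72 s, if anything falls off the work surface, if the arm or the gripper's body presses on something with over 40 N, if the wrist force passes 120 N, or if a joint passes its speed limit or range.

ROBOT

A 6-joint arm with a two-finger parallel gripper is mounted at the origin on the work surface. World frame = base frame: x ahead of the robot, y to its left, z up, the work surface at z = 0. Lengths are in mm, angles in rad, forces in N, time in s.
With the tool pointing down it reaches from about 300 to 750 mm from the base axis. Payload 8.5 kg.
Tool frame: the origin (TCP) lies midway between the tips of the shut fingers; the grasp point (between the pads) lies 19 mm behind it (arm.grasp_offset is the distance from the TCP to the grasp point, in mm); x points along the fingers, y is the direction in which the jaws open and shut, and the axes are right-handed (so a half turn about x gives the same grasp; the last joint's range is limited). The gripper opens to 88 mm and grips with 3 to 60 N. Pads are 18 mm wide; open, the fingers measure 123 mm over their backs; the gripper's body (75 mm by 187 mm) begins 45 mm behind the grasp point.
Start: joints at [1.133, 0.381, 1.297, -0, 1.464, -0.215], TCP at [121.521, 536.389, 238.748] pointing down, gripper open.
Joint ranges: [-3.11, 3.11], [-0.89, 2.33], [0.22, 2.48], [-1.42, 4.56], [0.17, 2.85], [-2.88, 2.88]. Speed limits (rad/s): [2.39, 2.39, 3.14, 3.14, 3.14, 3.14].

INTERFACE

Orientations are given as a 3x3 rotation matrix whose columns are the frame's x, y, z axes.
In Python, from cell import arm, capture, get_calibration, ticket gives the robot as it stands. The module is installed in compiled form; this text tells all that it offers.
- The arm moves only by the tool step_arm, never from a script. Its argument "plan" is a list of rows, each a list of 5 numbers: the shift along the tool's x, y, z in mm, then the turn about the tool's x in rad, then the opening in per cent of the stroke, from 0 (shut) to 100 (fully open). A call has 1 to 20 rows; each row shifts and turns the pose as measured when the row begins, along the tool's axes as they then stand; what a row does not reach is not made up. A row lasts 1/10 s, in which the tool goes at most 50 mm and 8.59 degrees, less where a joint would pass 70% of its speed; a pose out of reach is approached as far as the arm can. A call with a gripper value outside its range is refused whole. The fingers move at their own pace and stop on an object; "squeeze" is the grip in N (left out, the last holds). Time passes only in rows, so rows that do not move let the fingers close. It gives the time, the measured TCP pose, the force and the opening at its end, in the units of the state.
- arm.read_state(): the state, without advancing time (a new reading comes with each control period).
- capture(name): name is "scene" or "top" or "wrist"; returns (picture, depth): 384x512x3 uint8, blue, green, red; 384x512 float32, mm along the optical axis (not along the pixel's ray), 0 where there is no reading.
- get_calibration(name): a dict with "fx", "fy", "cx", "cy" (pixels), "eye" and "rotation" of the camera in the world. Camera axes: x right, y down, z forward; pixel columns grow to the right and rows downward; lengths in mm; the calibration is good to about 2 mm. The wrist camera is an equidistant fisheye: a pixel r from the principal point sees the ray r / f radians off the axis. A picture is of the moment at which its call begins: read the wrist's pose just before it. get_calibration takes no time and is no camera call; for the wrist camera it gives the pose at the moment of the call.
- ticket.sign_off(): hands the job in, once; it reports no verdict.
The state is a dict: "time_s": time; "joints": joint angles; "dq": joint speeds; "joint_efforts": joint torques, N m; "ee_pos": TCP position; "orientation": TCP orientation; "contact_force": force on the tool from outside, world axes, zero at the start; "ft_torque": the same for the moment, N m; "gripper_width": opening from 0.0 (shut) to 1.0 (fully open).
Only numpy, scipy, OpenCV 4.12 (cv2) and the standard library are available. Lean on these libraries where they do the work, as an engineer would, in place of code of your own. Each camera call takes 0.05 s, during which the arm holds its last target.

## Working session

There is one attempt and no reset: what is moved stays moved. The work goes in short steps, Python scripts to look and compute and a tool call to move; the robot and the scene stay as the last step left them, time stands still between calls to the robot, and variables do not carry over. Pictures are saved under pics/ and viewed, and the job is handed in when it is done.

Besides the shell and the picture viewer there is one more tool, called after "Call:" by a JSON object that holds its "method" and its "body", one argument or row to a line. step_arm: Moves the arm, as the interface text tells. Its arguments: {"type":"object","properties":{"plan":{"type":"array","items":{"type":"array","items":{"type":"number"}}},"squeeze":{"type":"number"}},"required":["plan"]}

```bash
mkdir -p pics; ls
python3 - <<'E'
from cell import arm,capture,get_calibration
import cv2,numpy as np
s=arm.read_state(); print(s)
print(arm.grasp_offset)
for n in("scene","top"):
    p,d=capture(n); c=get_calibration(n); print(n,c)
    cv2.imwrite(f"pics/{n}0.png",p); np.savez(f"{n}0.npz",p=p,d=d,**{k:np.array(v) for k,v in c.items()})
E
```

```text
pics
{'time_s': 0.0, 'joints': array([ 1.13272766e+00,  3.81158312e-01,  1.29824000e+00,  2.39122922e-07,
        1.46363081e+00, -2.15281799e-01]), 'dq': array([-0.00120957,  0.00110343,  0.00107095, -0.00079804, -0.00148509,
       -0.00229003]), 'joint_efforts': array([-1.24858860e-03, -4.37916040e+01, -2.24555504e+01,  7.12680956e-02,
        3.52174044e-02, -1.72856958e-04]), 'ee_pos': array([121.38972526, 536.14318339, 238.16502288]), 'orientation': array([[-6.09551226e-04,  2.20948063e-01,  9.75285385e-01],
       [-1.30072246e-03,  9.75284566e-01, -2.20948691e-01],
       [-9.99998968e-01, -1.40325515e-03, -3.07093794e-04]]), 'contact_force': array([-1.00169598, -0.53014659,  0.28165568]), 'ft_torque': array([ 0.01456174, -0.01672259, -0.02326875]), 'gripper_width': 1.0018682307336084}
18.700000000000003
scene {'fx': 497.0797201629969, 'fy': 497.0797201629969, 'cx': 248.9727182339008, 'cy': 196.22477654545006, 'eye': array([1047.09912581, -777.39427445, 1563.34741264]), 'rotation': array([[ 0.85552356,  0.42486849, -0.29591587],
       [ 0.51772436, -0.70903636,  0.47877858],
       [-0.00639717, -0.56280921, -0.82656208]])}
top {'fx': 407.647637358236, 'fy': 407.647637358236, 'cx': 247.7731865820283, 'cy': 186.77550982729431, 'eye': array([ 426.1911714 ,   98.60123187, 1514.88372443]), 'rotation': array([[-0.02708494, -0.99761094,  0.06355162],
       [-0.99957734,  0.02770034,  0.00882223],
       [-0.01056155, -0.06328581, -0.99793956]])}
```

View pics/top0.png

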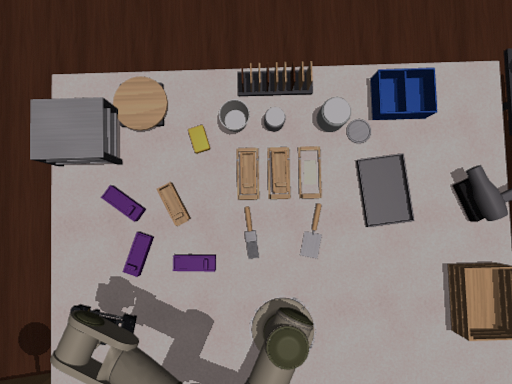

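View pics/scene0.png

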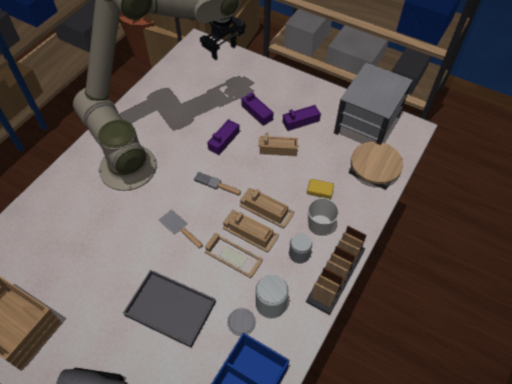

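Candidates for the loose box in the top view: wooden at (173,204), and purple at (123,203), (138,254) and (195,263). Only the wooden one matches the description. I'll confirm it in an enlarged crop.

Run:
```python
import cv2,numpy as np
p=np.load("top0.npz")["p"]
a=cv2.resize(p[110:250,150:350],None,fx=4,fy=4,interpolation=cv2.INTER_CUBIC)
cv2.imwrite("pics/crop1.png",a)
p=np.load("scene0.npz")["p"]
a=cv2.resize(p[120:290,190:340],None,fx=3.5,fy=3.5,interpolation=cv2.INTER_CUBIC)
cv2.imwrite("pics/crop2.png",a)
```

```text
(no output)
```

View pics/crop1.png

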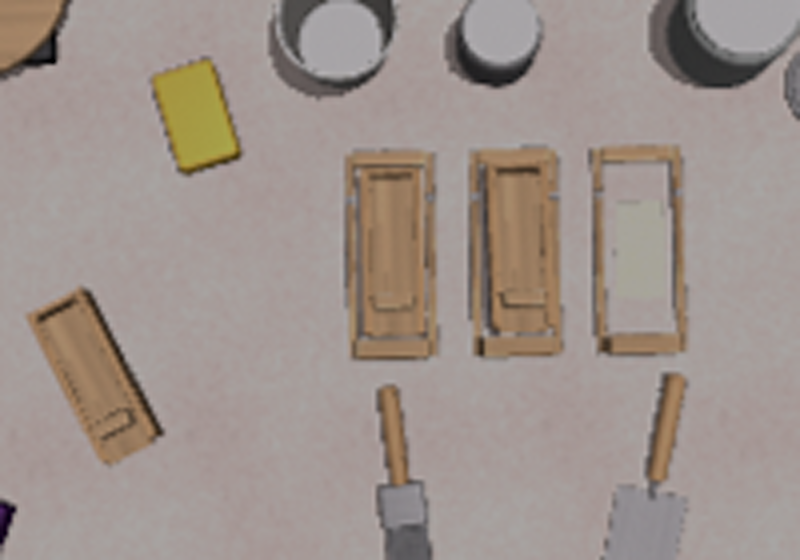

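View pics/crop2.png

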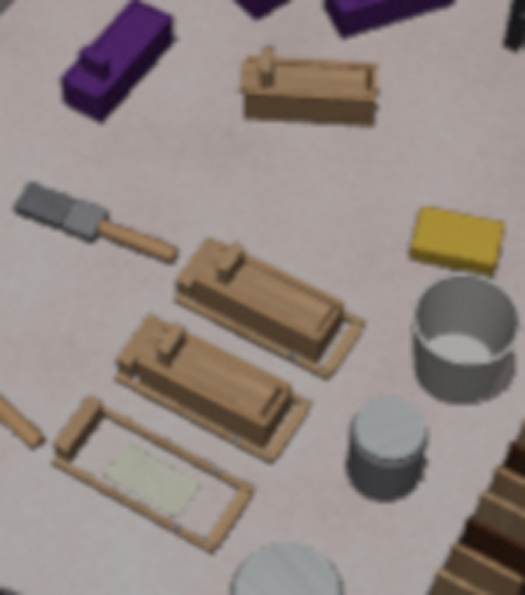

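The crop confirms it. The wooden box's bar is at its end towards the robot, about crop (115,425), and the free bay is the right one, with the card in it and its stop at the robot side. Next I'll measure.

```bash
cat > h.py <<'E'
import cv2,numpy as np
def cloud(p,d,c,fish=False):
    v,u=np.mgrid[0:d.shape[0],0:d.shape[1]].astype(float)
    x=(u-c["cx"])/c["fx"]; y=(v-c["cy"])/c["fy"]
    if fish:
        r=np.hypot(x,y); k=np.where(r>1e-9,np.tan(np.minimum(r,1.5))/np.maximum(r,1e-9),1); x=x*k;y=y*k
    P=np.stack([x*d,y*d,d],-1)
    W=P@np.array(c["rotation"]).T+np.array(c["eye"])
    W[d<=0]=np.nan
    return W
def wood(p):
    h=cv2.cvtColor(p,cv2.COLOR_BGR2HSV).astype(int)
    return (h[...,0]>=5)&(h[...,0]<=22)&(h[...,1]>75)
def rect(xy):
    (c,(w,h),a)=cv2.minAreaRect(xy.astype(np.float32))
    a=np.deg2rad(a)
    if w<h: w,h=h,w; a+=np.pi/2
    a=(a+np.pi/2)%np.pi-np.pi/2
    return np.round(c,1),round(w,1),round(h,1),round(a,4)
E
python3 - <<'E'
from h import *
for n in("top","scene"):
    z=np.load(n+"0.npz"); p,d=z["p"],z["d"]; W=cloud(p,d,z)
    print(n,"table z",[np.round(W[v,u],1) for v,u in ([(230,220),(250,350)] if n=="top" else [(250,150),(170,330)])])
    m=wood(p)&(W[...,0]>300)&(W[...,0]<750)&(W[...,1]>-150)&(W[...,1]<420)
    for lo,hi in((38,56),(60,90),(3,37)):
        mm=(m&(W[...,2]>lo)&(W[...,2]<hi)).astype(np.uint8)
        k,l,st,ce=cv2.connectedComponentsWithStats(mm)
        for i in range(1,k):
            if st[i,4]<12: continue
            q=W[l==i]
            print((lo,hi),st[i,4],np.round(ce[i]),"z",np.round(np.median(q[:,2]),1),rect(q[:,:2]))
    # tray
    g=(W[...,1]<-200)&(W[...,1]>-480)&(W[...,0]>350)&(W[...,0]<750)
    mm=g&(W[...,2]>20)&(W[...,2]<40)
    print("tray rim",mm.sum(),rect(W[mm][:,:2]))
E
```

```text
top table z [array([365.5, 218.6,   6.8]), array([ 279.2, -257.9,   -1.6])]
(38, 56) 597 [279. 170.] z 46.3 (array([574. ,  -5.2]), 154.6, 56.9, np.float64(0.0151))
(38, 56) 583 [248. 172.] z 46.8 (array([572. , 111.1]), 150.1, 54.4, np.float64(-0.0218))
(38, 56) 539 [174. 204.] z 46.6 (array([465.3, 384.7]), 154.2, 56.9, np.float64(0.4564))
(60, 90) 39 [248. 185.] z 76.1 (array([526. , 112.1]), 31.9, 11.3, np.float64(1.5431))
(60, 90) 42 [280. 184.] z 75.7 (array([524.9,  -4.5]), 32.6, 13.9, np.float64(1.5361))
(60, 90) 47 [177. 216.] z 74.4 (array([422.9, 363.7]), 35.9, 13.9, np.float64(-1.127))
(3, 37) 12 [190. 138.] z 31.8 (array([703.8, 317.4]), 42.6, 2.8, np.float64(0.3))
(3, 37) 22 [203. 150.] z 20.9 (array([662.8, 274.4]), 57.4, 8.7, np.float64(-1.1153))
(3, 37) 74 [279. 150.] z 10.0 (array([648.5,  -4. ]), 74.7, 38.0, np.float64(1.5428))
(3, 37) 60 [307. 149.] z 10.3 (array([ 656.9, -110.3]), 72.0, 28.9, np.float64(-1.2279))
(3, 37) 82 [246. 150.] z 9.4 (array([649.6, 111.5]), 75.7, 37.1, np.float64(-1.5563))
(3, 37) 16 [279. 152.] z 21.0 (array([645.7,  -6.5]), 36.9, 2.7, n
[... 1643 characters left out ...]
loat64(-0.5438))
(3, 37) 97 [229. 188.] z 16.3 (array([405.9, 111.9]), 90.5, 25.3, np.float64(0.0238))
(3, 37) 366 [265. 212.] z 15.5 (array([574.1, 107.3]), 191.5, 81.8, np.float64(0.0377))
(3, 37) 376 [250. 235.] z 15.8 (array([573.7,  -8.8]), 190.8, 78.2, np.float64(0.0322))
(3, 37) 97 [191. 237.] z 17.3 (array([ 407. , -138.6]), 96.2, 16.4, np.float64(-0.251))
(3, 37) 111 [215. 241.] z 27.4 (array([ 496.7, -103.1]), 91.2, 51.1, np.float64(0.8876))
(3, 37) 25 [242. 249.] z 10.2 (array([586.3, -83.4]), 60.9, 6.8, np.float64(0.0027))
(3, 37) 64 [256. 265.] z 9.4 (array([ 659.4, -110. ]), 72.6, 30.5, np.float64(-1.176))
tray rim 490 (array([ 566.5, -376.3]), 406.5, 194.2, np.float64(0.2105))
```

Call:
{"method": "step_arm", "body": {
  "plan": [
    [0, -8, 47, 0, 100],
    [0, -8, 47, 0, 100],
    [0, -8, 47, 0, 100],
    [0, -8, 47, 0, 100],
    [0, -8, 47, 0, 100],
    [0, -8, 47, -0.1, 100],
    [0, 0, 30, -0.14, 100],
    [0, 0, 0, -0.14, 100],
    [0, 0, 0, -0.14, 100],
    [0, 0, 0, -0.14, 100]
  ]
}}

```text
time_s: 1.1
ee_pos: [426.8, 417.6, 233.1]
orientation: [[-0.007, -0.446, 0.895], [-0.006, 0.895, 0.446], [-1.0, -0.002, -0.009]]
contact_force: [-0.6, 0.3, -0.0]
gripper_width: 0.998
```

```bash
cat >> h.py <<'E'
def look(name):
    from cell import arm,capture,get_calibration
    s=arm.read_state(); c=get_calibration("wrist"); p,d=capture("wrist")
    cv2.imwrite(f"pics/{name}.png",p); np.savez(name+".npz",p=p,d=d,**{k:np.array(v) for k,v in c.items()})
    return s,p,d,c
def st():
    from cell import arm
    s=arm.read_state(); R=s["orientation"]; print("t",round(s["time_s"],2),"tcp",np.round(s["ee_pos"],1),"yaw",round(float(np.arctan2(-R[0,1],R[1,1])),4),"tilt",np.round(R[:,0],3),"F",np.round(s["contact_force"],1),"w",round(s["gripper_width"]*88,1))
    return s
def go(x,y,z,yaw=None):
    "tool-axes shift to reach world TCP x,y,z, then turn"
    s=st(); R=s["orientation"]; d=np.array([x,y,z])-s["ee_pos"]
    cur=np.arctan2(-R[0,1],R[1,1]); print("shift tool",np.round(R.T@d,1),"turn",None if yaw is None else round(-(yaw-cur),3))
E
python3 - <<'E'
from h import *
st(); s,p,d,c=look("w1"); print(c)
E
```

```text
t 1.1 tcp [426.8 417.6 233.1] yaw 0.4624 tilt [-0.007 -0.006 -1.   ] F [-0.6  0.3 -0. ] w 87.8
{'fx': 297.3186396354542, 'fy': 297.3186396354542, 'cx': 251.01779067354292, 'cy': 189.43169081179516, 'eye': array([367.42555409, 388.19755899, 380.85787916]), 'rotation': array([[-0.44610851,  0.86531429,  0.2285134 ],
       [ 0.89497825,  0.43162622,  0.11275079],
       [-0.0010675 ,  0.25481361, -0.9669896 ]])}
```

View pics/w1.png

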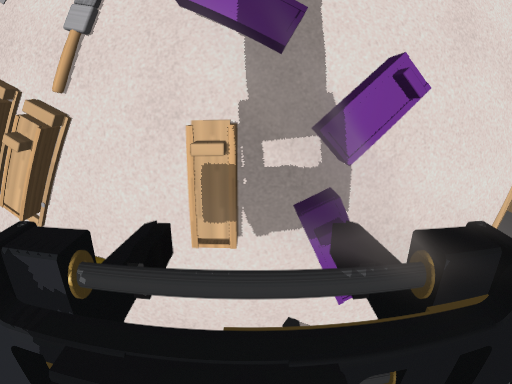

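The wrist view shows the wooden box at (212,185) with its bar at (208,149), and purple ones to the right. I'll measure it.

```bash
cat >> h.py <<'E'
def comps(f,lims,fish=True,minpx=60,x0=300,x1=760,y0=-200,y1=450):
    z=np.load(f+".npz"); p,d=z["p"],z["d"]; W=cloud(p,d,z,fish)
    m=wood(p)&(W[...,0]>x0)&(W[...,0]<x1)&(W[...,1]>y0)&(W[...,1]<y1)
    for lo,hi in lims:
        mm=(m&(W[...,2]>lo)&(W[...,2]<hi)).astype(np.uint8)
        k,l,s,ce=cv2.connectedComponentsWithStats(mm)
        for i in range(1,k):
            if s[i,4]<minpx: continue
            q=W[l==i]; print((lo,hi),s[i,4],np.round(ce[i]),"z",np.round(np.median(q[:,2]),1),rect(q[:,:2]))
    return W
E
python3 - <<'E'
from h import *
W=comps("w1",[(40,56),(65,90)],x0=380,x1=540,y0=320)
print(W[60,150],W[240,150])
go(476,388,110,0.457)
E
```

```text
(40, 56) 5397 [212. 185.] z 47.3 (array([464.1, 384.7]), 155.6, 56.4, np.float64(0.4617))
(65, 90) 481 [207. 149.] z 76.8 (array([421. , 363.3]), 36.1, 14.2, np.float64(-1.0923))
[359.52979654 236.34998472   1.28712175] [440.18722579 370.80246832 257.32685013]
t 1.15 tcp [426.7 417.6 233. ] yaw 0.4699 tilt [-0.007 -0.006 -1.   ] F [ 0.1  0.2 -0.7] w 88.2
shift tool [122.9 -48.5  31.7] turn 0.013
```

Call:
{"method": "step_arm", "body": {
  "plan": [
    [20, -24, 16, 0, 100],
    [25, -23, 16, 0, 100],
    [45, 0, 0, 0, 100],
    [30, 0, 0, 0, 100],
    [0, 0, 0, 0, 100]
  ]
}}

```text
time_s: 1.65
ee_pos: [477.3, 388.9, 109.3]
orientation: [[-0.006, -0.442, 0.897], [-0.005, 0.897, 0.442], [-1.0, -0.002, -0.008]]
contact_force: [0.9, 0.3, 0.1]
gripper_width: 1.002
```

Run:
```python
from h import *
go(477.1,390.7,17.5,0.462)
```

```text
t 1.65 tcp [477.3 388.9 109.3] yaw 0.4577 tilt [-0.006 -0.005 -1.   ] F [0.9 0.3 0.1] w 88.2
shift tool [91.8  1.9  1.3] turn -0.004
```

Call:
{"method": "step_arm", "body": {
  "plan": [
    [35, 2, 1, 0, 100],
    [30, 0, 0, 0, 100],
    [20, 0, 0, 0, 100],
    [6, 0, 0, 0, 100],
    [0, 0, 0, 0, 40],
    [0, 0, 0, 0, 40],
    [0, 0, 0, 0, 40],
    [0, 0, 0, 0, 40],
    [0, 0, 0, 0, 40]
  ],
  "squeeze": 25
}}

```text
time_s: 2.55
ee_pos: [481.0, 394.4, 27.0]
orientation: [[0.007, -0.434, 0.901], [0.002, 0.901, 0.434], [-1.0, -0.002, 0.007]]
contact_force: [0.4, 0.4, -6.2]
gripper_width: 0.634
```

Run:
```python
from h import *
go(477.1,390.7,17.5,0.462)
```

```text
t 2.55 tcp [481.  394.4  27. ] yaw 0.4493 tilt [ 0.007  0.002 -1.   ] F [ 0.4  0.4 -6.2] w 55.8
shift tool [ 9.5 -1.6 -5.2] turn -0.013
```

Run:
```python
from h import *
from cell import capture,get_calibration
s,p,d,c=look("w2")
W=comps("w2",[(40,52),(52,65),(65,80),(80,100)],x0=380,x1=560,y0=320)
p,d=capture("scene"); cv2.imwrite("pics/s2.png",cv2.resize(p[80:200,200:360],None,fx=4,fy=4,interpolation=cv2.INTER_CUBIC))
```

```text
(40, 52) 23863 [250. 163.] z 47.7 (array([441.2, 374.5]), 105.3, 60.0, np.float64(0.4581))
(40, 52) 2911 [252. 312.] z 47.6 (array([512.3, 410.1]), 56.0, 22.7, np.float64(-1.1212))
(65, 80) 4536 [248. 113.] z 77.2 (array([421.1, 364.5]), 36.1, 14.2, np.float64(-1.1125))
```

View pics/s2.png

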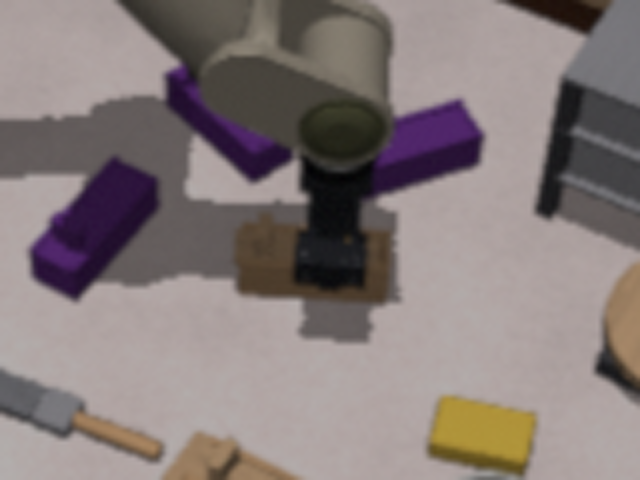

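View pics/w2.png

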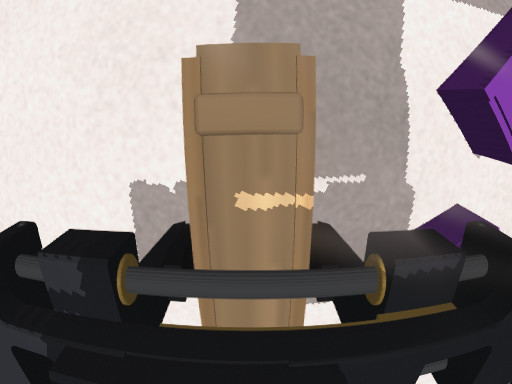

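Call:
{"method": "step_arm", "body": {
  "plan": [
    [0, 0, 0, 0, 90],
    [0, 0, 0, 0, 90],
    [0, 0, 0, 0, 90]
  ]
}}

```text
time_s: 2.95
ee_pos: [481.2, 394.6, 27.4]
orientation: [[0.008, -0.434, 0.901], [0.002, 0.901, 0.434], [-1.0, -0.001, 0.008]]
contact_force: [0.1, 0.2, -0.5]
gripper_width: 0.879
```

Call:
{"method": "step_arm", "body": {
  "plan": [
    [5, -1, -3, 0, 90],
    [4, 0, -2, 0, 90]
  ]
}}

```text
time_s: 3.15
ee_pos: [477.3, 391.7, 18.4]
orientation: [[0.009, -0.434, 0.901], [0.003, 0.901, 0.434], [-1.0, -0.001, 0.01]]
contact_force: [-0.9, 0.1, -0.6]
gripper_width: 0.901
```

Call:
{"method": "step_arm", "body": {
  "plan": [
    [0, 0, 0, 0, 90],
    [0, 0, 0, 0, 90]
  ]
}}

```text
time_s: 3.35
ee_pos: [476.6, 391.3, 17.5]
orientation: [[0.008, -0.434, 0.901], [0.002, 0.901, 0.434], [-1.0, -0.001, 0.008]]
contact_force: [-0.3, 0.8, 1.0]
gripper_width: 0.897
```

Call:
{"method": "step_arm", "body": {
  "plan": [
    [0, 0, 0, 0, 60],
    [0, 0, 0, 0, 60],
    [0, 0, 0, 0, 60]
  ]
}}

```text
time_s: 3.65
ee_pos: [476.7, 391.4, 17.6]
orientation: [[0.008, -0.434, 0.901], [0.003, 0.901, 0.434], [-1.0, -0.001, 0.008]]
contact_force: [0.7, 0.3, -0.0]
gripper_width: 0.651
```

Call:
{"method": "step_arm", "body": {
  "plan": [
    [0, 0, 0, 0, 50],
    [0, 0, 0, 0, 50]
  ]
}}

```text
time_s: 3.85
ee_pos: [476.7, 391.5, 17.6]
orientation: [[0.008, -0.434, 0.901], [0.003, 0.901, 0.434], [-1.0, -0.001, 0.008]]
contact_force: [0.5, -0.3, -0.5]
gripper_width: 0.635
```

Call:
{"method": "step_arm", "body": {
  "plan": [
    [-30, 0, 0, 0, 50],
    [-40, 0, 0, 0.145, 50],
    [-40, 0, 0, 0.145, 50],
    [0, 0, 0, 0.145, 50],
    [0, -45, 5, 0, 50],
    [0, -45, 5, 0, 50],
    [0, -45, 5, 0, 50],
    [0, -45, 5, 0, 50],
    [0, -45, 10, 0, 50],
    [0, -45, 10, 0, 50],
    [0, -45, 10, 0, 50]
  ]
}}

```text
time_s: 4.95
ee_pos: [519.4, 68.5, 122.7]
orientation: [[-0.012, -0.005, 1.0], [-0.003, 1.0, 0.005], [-1.0, -0.003, -0.012]]
contact_force: [1.0, 0.0, -6.4]
gripper_width: 0.631
```

Run:
```python
from h import *
go(585,-100,130,0.015)
s,p,d,c=look("w3")
```

```text
t 4.95 tcp [519.4  68.5 122.7] yaw 0.0047 tilt [-0.012 -0.003 -1.   ] F [ 1.   0.  -6.4] w 55.5
shift tool [  -7.5 -168.9   64.8] turn -0.01
```

View pics/w3.png

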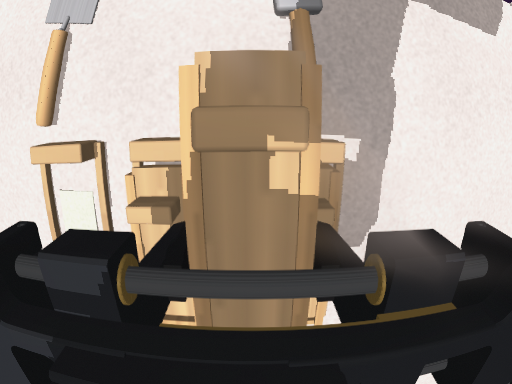

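Run:
```python
from h import *
W=comps("w3",[(28,38),(6,14)],x0=430,x1=700,y0=-180,y1=200,minpx=40)
z=np.load("top0.npz");Wt=cloud(z["p"],z["d"],z)
m=wood(z["p"])
for yc,n in((112,"L"),(-4,"M"),(-119,"R")):
    near=m&(np.abs(Wt[...,1]-yc)<50)
    s=near&(Wt[...,0]<505)&(Wt[...,0]>450)&(Wt[...,2]>24)&(Wt[...,2]<40)
    b=near&(Wt[...,0]>640)&(Wt[...,0]<690)&(Wt[...,2]>4)&(Wt[...,2]<15)
    print(n,"stop",s.sum(),rect(Wt[s][:,:2]),"back",b.sum(),rect(Wt[b][:,:2]))
near=m&(np.abs(Wt[...,1]+119)<50)&(Wt[...,0]>505)&(Wt[...,0]<640)&(Wt[...,2]>4)&(Wt[...,2]<15)
for sg,nm in((-1,"side right"),(1,"side left")):
    q=Wt[near&(np.sign(Wt[...,1]+119)==sg)][:,:2]; print(nm,len(q),rect(q),np.polyfit(q[:,0],q[:,1],1))
```

```text
(28, 38) 1090 [155. 150.] z 35.0 (array([482.1, -12.2]), 46.3, 18.2, np.float64(1.5651))
(28, 38) 521 [332. 152.] z 35.0 (array([483.2, 134.6]), 21.1, 18.1, np.float64(-1.5601))
(28, 38) 1018 [ 58. 153.] z 34.9 (array([ 481.3, -116.7]), 66.2, 17.8, np.float64(1.5688))
(6, 14) 93 [ 51. 113.] z 11.9 (array([ 442.2, -135.8]), 24.0, 3.0, np.float64(-0.2621))
(6, 14) 787 [101. 184.] z 10.6 (array([520. , -80.3]), 93.6, 10.1, np.float64(0.0159))
(6, 14) 55 [139. 165.] z 10.4 (array([497.6, -31.6]), 21.8, 4.1, np.float64(1.5173))
(6, 14) 186 [339. 189.] z 11.1 (array([528.1, 150.3]), 66.5, 7.7, np.float64(0.0558))
(6, 14) 547 [ 49. 200.] z 10.5 (array([ 538.3, -154.3]), 88.2, 8.9, np.float64(-0.0077))
L stop 77 (array([486.6, 113.5]), 61.8, 21.9, np.float64(1.5319)) back 71 (array([655.4, 111.4]), 75.4, 25.6, np.float64(-1.5512))
M stop 80 (array([489.1,  -2.7]), 62.0, 25.9, np.float64(1.5563)) back 63 (array([654.7,  -4.1]), 75.4, 23.7, np.float64(-1.5543))
R stop 68 (array([ 482.5, -115.2]), 62.4, 11.2, np.float64(1.5438)) back 59 (array([ 653.1, -117.4]), 78.6, 22.8, np.float64(1.5311))
side right 47 (array([ 572. , -154.2]), 130.6, 7.3, np.float64(0.0056)) [-3.63898325e-03 -1.52134427e+02]
side left 47 (array([571.4, -80.9]), 125.8, 4.7, np.float64(-0.0317)) [-1.79380760e-02 -7.03530875e+01]
```

Run:
```python
from h import *
W=comps("w3",[(140,162),(172,195)],x0=400,x1=700,y0=0,y1=150,minpx=40)
z=np.load("w3.npz");p=z["p"]
for v in (70,100,170,200,240,310): print(v,np.round(W[v,250],1))
```

```text
(140, 162) 24145 [251. 166.] z 152.8 (array([475.4,  69.9]), 95.9, 65.2, np.float64(0.0086))
(140, 162) 3172 [251. 312.] z 152.2 (array([547.1,  68.9]), 56.5, 20.8, np.float64(-1.5589))
(172, 195) 5312 [249. 128.] z 182.4 (array([457.9,  68. ]), 36.3, 14.3, np.float64(-1.5559))
70 [436.4  67.9 154.7]
100 [448.1  67.9 152.7]
170 [476.1  68.1 153. ]
200 [489.1  68.1 151.5]
240 [507.2  68.2 151.9]
310 [545.9  68.3 151.7]
```

Call:
{"method": "step_arm", "body": {
  "plan": [
    [0, -40, 15, 0, 50],
    [0, -40, 15, 0, 50],
    [0, -40, 15, 0, 50],
    [0, -36, 10, 0.01, 50],
    [0, -20, 6, 0, 50],
    [0, 0, 0, 0, 50]
  ]
}}

```text
time_s: 5.6
ee_pos: [580.3, -122.9, 117.2]
orientation: [[-0.021, 0.015, 1.0], [-0.003, 1.0, -0.015], [-1.0, -0.004, -0.021]]
contact_force: [-0.1, 0.8, -6.2]
gripper_width: 0.635
```

Run:
```python
from h import *
go(585.4,-117.2,60,-0.006)
```

```text
t 5.6 tcp [ 580.3 -122.9  117.2] yaw -0.015 tilt [-0.021 -0.003 -1.   ] F [-0.1  0.8 -6.2] w 55.9
shift tool [57.1  5.9  6.2] turn -0.009
```

Call:
{"method": "step_arm", "body": {
  "plan": [
    [10, 4, 4, -0.009, 50],
    [15, 2, 2, 0, 50],
    [15, 0, 0, 0, 50],
    [15, 0, 0, 0, 50],
    [0, 0, 0, 0, 50]
  ]
}}

```text
time_s: 6.1
ee_pos: [583.0, -110.8, 55.0]
orientation: [[-0.029, 0.001, 1.0], [0.001, 1.0, -0.001], [-1.0, 0.001, -0.029]]
contact_force: [-0.1, 0.0, -7.4]
gripper_width: 0.635
```

Run:
```python
from h import *
go(585.4,-117.2,18,-0.006)
```

```text
t 6.1 tcp [ 583.  -110.8   55. ] yaw -0.0012 tilt [-0.029  0.001 -1.   ] F [-0.1  0.  -7.4] w 55.8
shift tool [37.  -6.5  3.5] turn 0.005
```

Call:
{"method": "step_arm", "body": {
  "plan": [
    [0, -4, 2, 0, 50],
    [0, 0, 0, 0, 50],
    [0, 0, 0, 0, 50]
  ]
}}

```text
time_s: 6.4
ee_pos: [585.4, -113.0, 55.4]
orientation: [[-0.029, -0.002, 1.0], [0.002, 1.0, 0.002], [-1.0, 0.002, -0.029]]
contact_force: [1.3, -0.7, -7.5]
gripper_width: 0.635
```

Run:
```python
from h import *
go(585.4,-117.2,18,-0.006)
look("w4")
```

```text
t 6.4 tcp [ 585.4 -113.    55.4] yaw 0.0015 tilt [-0.029  0.002 -1.   ] F [ 1.3 -0.7 -7.5] w 55.8
shift tool [37.3 -4.3  1.1] turn 0.008
```

View pics/w4.png

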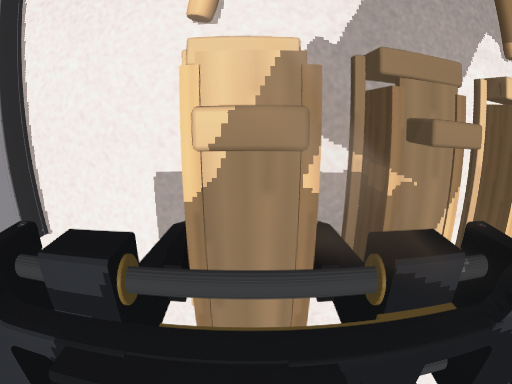

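Run:
```python
from h import *
W=comps("w4",[(28,38),(105,125)],x0=400,x1=700,y0=-180,y1=50,minpx=40)
W=comps("w4",[(76,100)],x0=400,x1=700,y0=-180,y1=-60,minpx=40)
```

```text
(28, 38) 1652 [238.  44.] z 35.2 (array([ 478.7, -118.2]), 65.7, 16.5, np.float64(-1.4706))
(28, 38) 2273 [417.  67.] z 35.1 (array([482.8,  -3.4]), 66.5, 18.3, np.float64(1.5671))
(28, 38) 938 [377. 160.] z 32.9 (array([547. , -34.3]), 93.9, 2.1, np.float64(0.01))
(105, 125) 5290 [250. 128.] z 116.0 (array([ 524.8, -113.5]), 36.3, 14.0, np.float64(-1.5665))
(76, 100) 24165 [251. 166.] z 86.2 (array([ 541.8, -111.9]), 96.1, 63.3, np.float64(0.0019))
(76, 100) 3146 [251. 312.] z 84.4 (array([ 613.6, -113.1]), 56.3, 20.5, np.float64(-1.5682))
```

Call:
{"method": "step_arm", "body": {
  "plan": [
    [0, -4, 0, 0, 50],
    [0, 0, 0, 0, 50],
    [0, 0, 0, 0, 50]
  ]
}}

```text
time_s: 6.75
ee_pos: [585.8, -117.7, 56.5]
orientation: [[-0.027, -0.001, 1.0], [0.001, 1.0, 0.001], [-1.0, 0.001, -0.027]]
contact_force: [-1.0, 0.2, -6.6]
gripper_width: 0.632
```

Call:
{"method": "step_arm", "body": {
  "plan": [
    [12, 0, 0, 0, 50],
    [12, 0, 0, 0, 50],
    [6, 0, 0, 0, 50],
    [3, 0, 0, 0, 50]
  ]
}}

```text
time_s: 7.15
ee_pos: [584.7, -117.8, 20.6]
orientation: [[-0.027, -0.001, 1.0], [0.001, 1.0, 0.001], [-1.0, 0.001, -0.027]]
contact_force: [-0.5, 0.0, -6.6]
gripper_width: 0.631
```

Call:
{"method": "step_arm", "body": {
  "plan": [
    [2, 0, 0, 0, 50],
    [2, 0, 0, 0, 50],
    [0, 0, 0, 0, 50]
  ]
}}

```text
time_s: 7.45
ee_pos: [584.7, -117.7, 18.3]
orientation: [[-0.026, -0.002, 1.0], [0.0, 1.0, 0.002], [-1.0, 0.0, -0.026]]
contact_force: [0.6, -0.5, -5.9]
gripper_width: 0.634
```

Call:
{"method": "step_arm", "body": {
  "plan": [
    [2, 0, 0, 0, 50],
    [0, 0, 0, 0, 50]
  ]
}}

```text
time_s: 7.65
ee_pos: [585.2, -117.8, 17.9]
orientation: [[-0.024, -0.002, 1.0], [-0.001, 1.0, 0.002], [-1.0, -0.001, -0.024]]
contact_force: [0.1, 0.0, -6.7]
gripper_width: 0.637
```

Call:
{"method": "step_arm", "body": {
  "plan": [
    [0, 0, 0, 0, 75],
    [0, 0, 0, 0, 75],
    [0, 0, 0, 0, 75]
  ]
}}

```text
time_s: 7.95
ee_pos: [586.5, -118.4, 18.9]
orientation: [[-0.021, -0.002, 1.0], [-0.002, 1.0, 0.002], [-1.0, -0.002, -0.021]]
contact_force: [0.8, -0.1, 0.4]
gripper_width: 0.75
```

Call:
{"method": "step_arm", "body": {
  "plan": [
    [-20, 0, 0, 0, 75],
    [-30, 0, 0, 0, 75],
    [-40, 0, 0, 0, 75],
    [-40, 0, 0, 0, 75],
    [-40, 0, -25, 0, 75],
    [-10, 0, -35, 0, 75],
    [0, 0, 0, 0, 75]
  ]
}}

```text
time_s: 8.65
ee_pos: [529.5, -118.5, 207.4]
orientation: [[-0.02, -0.002, 1.0], [-0.003, 1.0, 0.002], [-1.0, -0.003, -0.02]]
contact_force: [1.4, 0.0, 0.1]
gripper_width: 0.752
```

Run:
```python
from h import *
st();look("w5")
W=comps("w5",[(28,38),(40,56),(65,90)],x0=400,x1=700,y0=-180,y1=180,minpx=60)
```

```text
t 8.65 tcp [ 529.5 -118.5  207.4] yaw 0.002 tilt [-0.02  -0.003 -1.   ] F [1.4 0.  0.1] w 66.2
(28, 38) 941 [251. 132.] z 35.1 (array([ 481.8, -118. ]), 65.0, 17.6, np.float64(-1.5638))
(28, 38) 817 [353. 135.] z 35.1 (array([482.3,  -3.1]), 65.1, 17.5, np.float64(1.5628))
(28, 38) 594 [435. 141.] z 35.0 (array([483.1, 111.2]), 66.2, 17.4, np.float64(1.5591))
(28, 38) 171 [326. 185.] z 33.4 (array([542.3, -34.3]), 87.2, 8.5, np.float64(-0.0743))
(28, 38) 322 [413. 188.] z 33.2 (array([547.1,  82.1]), 104.3, 12.8, np.float64(-0.1067))
(28, 38) 67 [252. 268.] z 36.1 (array([ 643.7, -117.6]), 39.1, 2.3, np.float64(-1.5588))
(40, 56) 5593 [252. 208.] z 47.4 (array([ 565.8, -117.5]), 146.0, 56.2, np.float64(0.0011))
(40, 56) 3611 [351. 193.] z 47.4 (array([557.6,  -6. ]), 128.0, 56.3, np.float64(0.0222))
(40, 56) 2628 [433. 191.] z 47.4 (array([544.7, 109.8]), 101.1, 58.3, np.float64(0.0051))
(65, 90) 588 [252. 176.] z 76.7 (array([ 523. , -117.9]), 35.1, 14.2, np.float64(1.5699))
(65, 90) 523 [360. 178.] z 76.7 (array([523.7,  -7.2]), 35.9, 14.1, np.float64(-1.5438))
(65, 90) 366 [449. 180.] z 76.7 (array([524.2, 108.8]), 36.2, 14.0, np.float64(-1.5644))
```

View pics/w5.png

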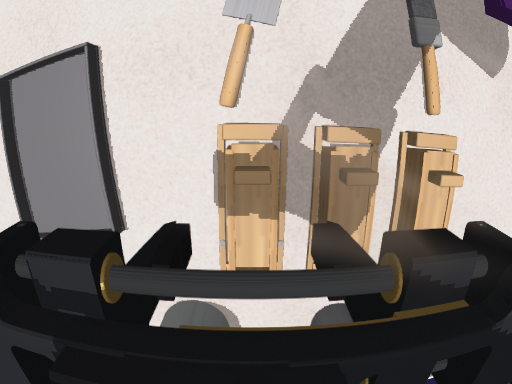

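Call:
{"method": "step_arm", "body": {
  "plan": [
    [40, 0, -6, 0, 65],
    [45, 0, 0, 0, 65],
    [40, 0, 0, 0, 65],
    [15, 0, 0, 0, 65],
    [0, 0, 0, 0, 65]
  ]
}}

```text
time_s: 9.2
ee_pos: [526.5, -120.3, 61.2]
orientation: [[-0.014, -0.002, 1.0], [-0.005, 1.0, 0.002], [-1.0, -0.005, -0.014]]
contact_force: [0.8, -0.1, -0.1]
gripper_width: 0.652
```

Run:
```python
from h import *
go(523,-117.8,54,0.001)
```

```text
t 9.2 tcp [ 526.5 -120.3   61.2] yaw 0.0017 tilt [-0.014 -0.005 -1.   ] F [ 0.8 -0.1 -0.1] w 57.4
shift tool [ 7.2  2.5 -3.4] turn 0.001
```

Call:
{"method": "step_arm", "body": {
  "plan": [
    [6, 2, -3, 0, 65],
    [0, 0, 0, 0, 65],
    [0, 0, 0, 0, 38],
    [0, 0, 0, 0, 38],
    [0, 0, 0, 0, 35],
    [0, 0, 0, 0, 35],
    [0, 0, 0, 0, 35]
  ],
  "squeeze": 15
}}

```text
time_s: 9.9
ee_pos: [525.5, -118.5, 57.0]
orientation: [[-0.01, -0.002, 1.0], [-0.007, 1.0, 0.002], [-1.0, -0.007, -0.01]]
contact_force: [0.8, 0.3, -4.5]
gripper_width: 0.41
```

Call:
{"method": "step_arm", "body": {
  "plan": [
    [1.5, 0, -3, 0, 35],
    [0, 0, -4, 0, 35],
    [0, 0, -4, 0, 35]
  ]
}}

```text
time_s: 10.2
ee_pos: [515.6, -118.7, 56.9]
orientation: [[-0.005, -0.002, 1.0], [-0.008, 1.0, 0.002], [-1.0, -0.008, -0.005]]
contact_force: [2.1, -0.8, -4.3]
gripper_width: 0.405
```

Call:
{"method": "step_arm", "body": {
  "plan": [
    [2, 0, -3, 0, 35],
    [1, 0, -3, 0, 35]
  ]
}}

```text
time_s: 10.4
ee_pos: [511.2, -118.8, 56.5]
orientation: [[0.002, -0.002, 1.0], [-0.009, 1.0, 0.002], [-1.0, -0.009, 0.002]]
contact_force: [2.2, 3.4, 5.3]
gripper_width: 0.41
```

Call:
{"method": "step_arm", "body": {
  "plan": [
    [1, 0, -3, 0, 35],
    [0, 0, -3, 0, 35]
  ]
}}

```text
time_s: 10.6
ee_pos: [505.7, -118.7, 56.7]
orientation: [[0.005, -0.001, 1.0], [-0.009, 1.0, 0.001], [-1.0, -0.009, 0.005]]
contact_force: [2.0, 0.0, -5.9]
gripper_width: 0.405
```

Call:
{"method": "step_arm", "body": {
  "plan": [
    [1, 0, -2, 0, 35],
    [0, 0, -2, 0, 35]
  ]
}}

```text
time_s: 10.8
ee_pos: [502.0, -118.8, 56.6]
orientation: [[0.008, -0.001, 1.0], [-0.01, 1.0, 0.001], [-1.0, -0.01, 0.008]]
contact_force: [2.2, 2.1, -2.5]
gripper_width: 0.406
```

Call:
{"method": "step_arm", "body": {
  "plan": [
    [0, 0, -2, 0, 35],
    [1, 0, -2, 0, 35]
  ]
}}

```text
time_s: 11.0
ee_pos: [498.3, -118.9, 56.4]
orientation: [[0.01, -0.001, 1.0], [-0.01, 1.0, 0.001], [-1.0, -0.01, 0.01]]
contact_force: [2.1, 4.8, 16.5]
gripper_width: 0.408
```

Call:
{"method": "step_arm", "body": {
  "plan": [
    [0, 0, -2, 0, 35],
    [1, 0, -2, 0, 35]
  ]
}}

```text
time_s: 11.2
ee_pos: [494.8, -118.9, 56.3]
orientation: [[0.013, -0.0, 1.0], [-0.011, 1.0, 0.001], [-1.0, -0.011, 0.013]]
contact_force: [0.9, 4.5, 15.8]
gripper_width: 0.406
```

Call:
{"method": "step_arm", "body": {
  "plan": [
    [0, 0, -2, 0, 35],
    [1, 0, -2, 0, 35]
  ]
}}

```text
time_s: 11.4
ee_pos: [491.4, -119.0, 56.3]
orientation: [[0.015, -0.0, 1.0], [-0.011, 1.0, 0.001], [-1.0, -0.011, 0.015]]
contact_force: [2.4, 5.6, 18.0]
gripper_width: 0.409
```

Call:
{"method": "step_arm", "body": {
  "plan": [
    [-0.5, 0, -3, 0, 35],
    [0, 0, -3, 0, 35],
    [0, 0, -3, 0, 35]
  ]
}}

```text
time_s: 11.7
ee_pos: [481.7, -118.9, 56.4]
orientation: [[0.015, -0.001, 1.0], [-0.011, 1.0, 0.001], [-1.0, -0.011, 0.015]]
contact_force: [2.2, 2.4, 5.3]
gripper_width: 0.409
```

Call:
{"method": "step_arm", "body": {
  "plan": [
    [0, 0, -3, 0, 35],
    [0, 0, -3, 0, 35]
  ]
}}

```text
time_s: 11.9
ee_pos: [475.2, -118.9, 56.5]
orientation: [[0.016, -0.0, 1.0], [-0.011, 1.0, 0.001], [-1.0, -0.011, 0.016]]
contact_force: [2.7, 2.2, 4.4]
gripper_width: 0.408
```

Call:
{"method": "step_arm", "body": {
  "plan": [
    [0, 0, -2, 0, 35],
    [0, 0, -2, 0, 35]
  ]
}}

```text
time_s: 12.1
ee_pos: [470.7, -119.0, 56.5]
orientation: [[0.016, -0.0, 1.0], [-0.011, 1.0, 0.001], [-1.0, -0.011, 0.016]]
contact_force: [2.0, 2.3, 4.5]
gripper_width: 0.404
```

Call:
{"method": "step_arm", "body": {
  "plan": [
    [0, 0, -1.5, 0, 35],
    [0, 0, -1, 0, 35]
  ]
}}

```text
time_s: 12.3
ee_pos: [467.9, -118.9, 56.4]
orientation: [[0.016, -0.0, 1.0], [-0.011, 1.0, 0.001], [-1.0, -0.011, 0.016]]
contact_force: [1.8, 2.7, 4.4]
gripper_width: 0.406
```

Call:
{"method": "step_arm", "body": {
  "plan": [
    [0, 0, -1.5, 0, 35],
    [0, 0, -1, 0, 35]
  ]
}}

```text
time_s: 12.5
ee_pos: [465.3, -119.0, 56.5]
orientation: [[0.016, -0.0, 1.0], [-0.011, 1.0, 0.0], [-1.0, -0.011, 0.016]]
contact_force: [2.1, 2.8, 4.2]
gripper_width: 0.41
```

Call:
{"method": "step_arm", "body": {
  "plan": [
    [0, 0, -1, 0, 35],
    [0, 0, -1, 0, 35]
  ]
}}

```text
time_s: 12.7
ee_pos: [463.2, -119.0, 56.5]
orientation: [[0.016, -0.0, 1.0], [-0.011, 1.0, 0.001], [-1.0, -0.011, 0.016]]
contact_force: [3.4, 1.7, 5.2]
gripper_width: 0.41
```

Call:
{"method": "step_arm", "body": {
  "plan": [
    [0, 0, -1, 0, 35],
    [0, 0, -1, 0, 35]
  ]
}}

```text
time_s: 12.9
ee_pos: [462.9, -119.0, 56.4]
orientation: [[0.02, 0.001, 1.0], [-0.011, 1.0, -0.001], [-1.0, -0.011, 0.02]]
contact_force: [7.8, 4.6, 0.3]
gripper_width: 0.41
```

Call:
{"method": "step_arm", "body": {
  "plan": [
    [0, 0, -1, 0, 35],
    [0, 0, -1, 0, 35]
  ]
}}

```text
time_s: 13.1
ee_pos: [462.8, -118.9, 56.3]
orientation: [[0.025, 0.002, 1.0], [-0.011, 1.0, -0.002], [-1.0, -0.011, 0.025]]
contact_force: [7.4, 4.7, 1.5]
gripper_width: 0.406
```

Call:
{"method": "step_arm", "body": {
  "plan": [
    [0, 0, 0.5, 0, 65],
    [0, 0, 0, 0, 65],
    [0, 0, 0, 0, 65],
    [0, 0, 0, 0, 65],
    [-30, 0, 0, 0, 65],
    [-40, 0, 0, 0, 65],
    [-40, 10, 10, 0, 65],
    [-15, 35, 15, 0, 65],
    [0, 35, 15, 0, 65],
    [0, 20, 10, 0, 65],
    [0, 0, 0, 0, 65],
    [0, 0, 0, 0, 65]
  ]
}}

```text
time_s: 14.3
ee_pos: [509.3, -15.7, 184.7]
orientation: [[0.018, 0.005, 1.0], [-0.01, 1.0, -0.004], [-1.0, -0.01, 0.018]]
contact_force: [1.3, 0.1, 0.1]
gripper_width: 0.65
```

Run:
```python
from h import *
look("w6")
W=comps("w6",[(28,38),(40,56),(65,90)],x0=400,x1=700,y0=-180,y1=180,minpx=60)
go(523.7,-7.2,56,0.01)
```

```text
(28, 38) 418 [180. 164.] z 34.6 (array([518.4, -90.4]), 92.3, 13.8, np.float64(0.0239))
(28, 38) 1141 [264. 148.] z 34.9 (array([481.9,  -2.6]), 65.0, 18.1, np.float64(1.564))
(28, 38) 884 [372. 150.] z 35.0 (array([483.1, 112.2]), 65.5, 18.6, np.float64(1.5583))
(28, 38) 155 [342. 201.] z 34.3 (array([540.1,  82. ]), 72.3, 1.6, np.float64(0.0037))
(40, 56) 5776 [153. 174.] z 47.2 (array([ 518.3, -118.4]), 175.0, 56.5, np.float64(-0.0012))
(40, 56) 5042 [262. 217.] z 47.4 (array([554.2,  -5.7]), 121.3, 56.2, np.float64(0.0115))
(40, 56) 3208 [366. 204.] z 47.3 (array([551.1, 109.6]), 114.5, 56.7, np.float64(0.0017))
(65, 90) 626 [140. 133.] z 76.8 (array([ 460.8, -117.8]), 35.4, 14.7, np.float64(1.5665))
(65, 90) 688 [262. 199.] z 76.6 (array([523.4,  -6.5]), 34.9, 14.0, np.float64(-1.5636))
(65, 90) 526 [379. 199.] z 76.7 (array([523.8, 109.4]), 35.7, 13.4, np.float64(1.5705))
t 14.35 tcp [509.3 -15.9 184.6] yaw -0.0053 tilt [ 0.017 -0.01  -1.   ] F [ 0.3  0.2 -0.3] w 57.1
shift tool [128.8  10.   12.2] turn -0.015
```

View pics/w6.png

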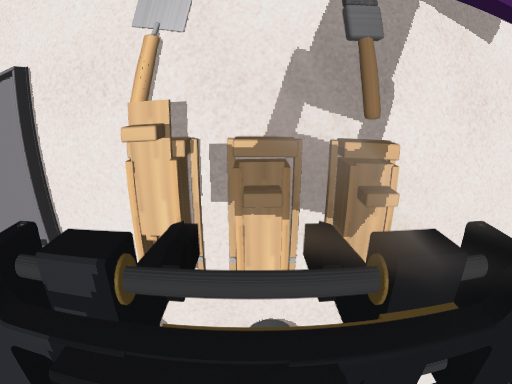

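The right lid is fully out: its bar is at (140,133), x=461, which is 60 mm from shut. The middle one is next.

Call:
{"method": "step_arm", "body": {
  "plan": [
    [35, 5, 6, 0, 65],
    [40, 4, 5, 0, 65],
    [35, 0, 0, -0.01, 65],
    [8, 0, 0, 0, 65],
    [0, 0, 0, 0, 65]
  ]
}}

```text
time_s: 14.85
ee_pos: [522.2, -13.5, 64.4]
orientation: [[0.019, 0.002, 1.0], [-0.012, 1.0, -0.001], [-1.0, -0.012, 0.019]]
contact_force: [-0.2, -0.0, 0.4]
gripper_width: 0.655
```

Run:
```python
from h import *
go(523.5,-6.8,56,0.01)
```

```text
t 14.85 tcp [522.2 -13.5  64.4] yaw -0.0017 tilt [ 0.019 -0.012 -1.   ] F [-0.2 -0.   0.4] w 57.6
shift tool [8.3 6.8 1.2] turn -0.012
```

Call:
{"method": "step_arm", "body": {
  "plan": [
    [0, 6, 1, 0, 65],
    [7, 0, 0, 0, 65],
    [0, 0, 0, 0, 65],
    [0, 0, 0, 0, 38],
    [0, 0, 0, 0, 38],
    [0, 0, 0, 0, 35],
    [0, 0, 0, 0, 35],
    [0, 0, 0, 0, 35]
  ]
}}

```text
time_s: 15.65
ee_pos: [525.2, -7.8, 61.9]
orientation: [[0.027, 0.003, 1.0], [-0.013, 1.0, -0.003], [-1.0, -0.013, 0.027]]
contact_force: [-0.0, 1.2, -2.1]
gripper_width: 0.406
```

Call:
{"method": "step_arm", "body": {
  "plan": [
    [0, 0, -3, 0, 35],
    [0, 0, -4, 0, 35],
    [0, 0, -4, 0, 35]
  ]
}}

```text
time_s: 15.95
ee_pos: [514.9, -8.0, 61.9]
orientation: [[0.03, 0.003, 1.0], [-0.013, 1.0, -0.002], [-0.999, -0.013, 0.03]]
contact_force: [2.0, 1.7, -1.7]
gripper_width: 0.408
```

Call:
{"method": "step_arm", "body": {
  "plan": [
    [0, 0, -3, 0, 35],
    [0, 0, -3, 0, 35]
  ]
}}

```text
time_s: 16.15
ee_pos: [508.4, -8.1, 61.9]
orientation: [[0.031, 0.003, 1.0], [-0.014, 1.0, -0.002], [-0.999, -0.014, 0.031]]
contact_force: [2.6, 1.8, -0.8]
gripper_width: 0.407
```

Call:
{"method": "step_arm", "body": {
  "plan": [
    [0, 0, -2, 0, 35],
    [0, 0, -2, 0, 35]
  ]
}}

```text
time_s: 16.35
ee_pos: [503.9, -8.2, 61.9]
orientation: [[0.031, 0.003, 1.0], [-0.014, 1.0, -0.003], [-0.999, -0.014, 0.031]]
contact_force: [2.3, 0.5, -1.4]
gripper_width: 0.409
```

Call:
{"method": "step_arm", "body": {
  "plan": [
    [0, 0, -2, 0, 35],
    [0, 0, -2, 0, 35]
  ]
}}

```text
time_s: 16.55
ee_pos: [499.7, -8.3, 61.9]
orientation: [[0.032, 0.003, 0.999], [-0.014, 1.0, -0.002], [-0.999, -0.014, 0.032]]
contact_force: [2.6, 1.4, -0.9]
gripper_width: 0.408
```

Call:
{"method": "step_arm", "body": {
  "plan": [
    [0, 0, -1.5, 0, 35],
    [0, 0, -1.5, 0, 35]
  ]
}}

```text
time_s: 16.75
ee_pos: [496.5, -8.3, 61.9]
orientation: [[0.032, 0.003, 0.999], [-0.014, 1.0, -0.002], [-0.999, -0.014, 0.032]]
contact_force: [3.3, 1.2, 0.1]
gripper_width: 0.409
```

Call:
{"method": "step_arm", "body": {
  "plan": [
    [0, 0, -1.5, 0, 35],
    [0, 0, -1.5, 0, 35]
  ]
}}

```text
time_s: 16.95
ee_pos: [493.4, -8.4, 61.8]
orientation: [[0.032, 0.003, 0.999], [-0.014, 1.0, -0.002], [-0.999, -0.014, 0.032]]
contact_force: [3.4, 0.7, 0.9]
gripper_width: 0.41
```

Call:
{"method": "step_arm", "body": {
  "plan": [
    [0, 0, -1.5, 0, 35],
    [0, 0, -1.5, 0, 35]
  ]
}}

```text
time_s: 17.15
ee_pos: [490.3, -8.4, 61.8]
orientation: [[0.032, 0.003, 0.999], [-0.014, 1.0, -0.002], [-0.999, -0.014, 0.032]]
contact_force: [2.6, 0.6, 0.2]
gripper_width: 0.405
```

Call:
{"method": "step_arm", "body": {
  "plan": [
    [0, 0, -1.5, 0, 35],
    [0, 0, -1.5, 0, 35]
  ]
}}

```text
time_s: 17.35
ee_pos: [487.1, -8.5, 61.8]
orientation: [[0.033, 0.003, 0.999], [-0.015, 1.0, -0.002], [-0.999, -0.014, 0.033]]
contact_force: [2.1, 0.9, 1.0]
gripper_width: 0.406
```

Call:
{"method": "step_arm", "body": {
  "plan": [
    [0, 0, -2, 0, 35],
    [0, 0, -2, 0, 35]
  ]
}}

```text
time_s: 17.55
ee_pos: [483.0, -8.5, 61.8]
orientation: [[0.033, 0.003, 0.999], [-0.015, 1.0, -0.002], [-0.999, -0.015, 0.033]]
contact_force: [2.2, 1.3, 1.4]
gripper_width: 0.407
```

Call:
{"method": "step_arm", "body": {
  "plan": [
    [0, 0, -3, 0, 35],
    [0, 0, -3, 0, 35]
  ]
}}

```text
time_s: 17.75
ee_pos: [476.8, -8.7, 61.8]
orientation: [[0.034, 0.003, 0.999], [-0.015, 1.0, -0.002], [-0.999, -0.015, 0.034]]
contact_force: [2.5, 0.1, 1.4]
gripper_width: 0.406
```

Call:
{"method": "step_arm", "body": {
  "plan": [
    [0, 0, -3, 0, 35],
    [0, 0, -2, 0, 35]
  ]
}}

```text
time_s: 17.95
ee_pos: [471.3, -8.8, 61.8]
orientation: [[0.034, 0.003, 0.999], [-0.015, 1.0, -0.002], [-0.999, -0.015, 0.034]]
contact_force: [1.5, -0.0, 1.7]
gripper_width: 0.409
```

Middle is past half way, so the left box must be the stuck one. I'll continue to the full stop.

Call:
{"method": "step_arm", "body": {
  "plan": [
    [0, 0, -1.5, 0, 35],
    [0, 0, -1.5, 0, 35]
  ]
}}

```text
time_s: 18.15
ee_pos: [468.6, -8.8, 61.8]
orientation: [[0.036, 0.003, 0.999], [-0.015, 1.0, -0.002], [-0.999, -0.015, 0.036]]
contact_force: [4.6, 0.7, 0.7]
gripper_width: 0.406
```

Call:
{"method": "step_arm", "body": {
  "plan": [
    [0, 0, -1, 0, 35],
    [0, 0, -1, 0, 35]
  ]
}}

```text
time_s: 18.35
ee_pos: [467.0, -8.8, 61.8]
orientation: [[0.037, 0.003, 0.999], [-0.015, 1.0, -0.002], [-0.999, -0.015, 0.037]]
contact_force: [5.0, 1.7, -0.1]
gripper_width: 0.408
```

Call:
{"method": "step_arm", "body": {
  "plan": [
    [0, 0, -1, 0, 35],
    [0, 0, -1, 0, 35]
  ]
}}

```text
time_s: 18.55
ee_pos: [465.4, -8.8, 61.8]
orientation: [[0.039, 0.003, 0.999], [-0.015, 1.0, -0.002], [-0.999, -0.015, 0.039]]
contact_force: [4.8, 0.9, 0.9]
gripper_width: 0.409
```

Call:
{"method": "step_arm", "body": {
  "plan": [
    [0, 0, -1, 0, 35],
    [0, 0, -1, 0, 35]
  ]
}}

```text
time_s: 18.75
ee_pos: [463.9, -8.8, 61.8]
orientation: [[0.04, 0.003, 0.999], [-0.016, 1.0, -0.002], [-0.999, -0.015, 0.04]]
contact_force: [4.3, 0.9, 0.5]
gripper_width: 0.408
```

Call:
{"method": "step_arm", "body": {
  "plan": [
    [0, 0, -1, 0, 35],
    [0, 0, -1, 0, 35]
  ]
}}

```text
time_s: 18.95
ee_pos: [463.2, -8.8, 61.8]
orientation: [[0.043, 0.004, 0.999], [-0.015, 1.0, -0.003], [-0.999, -0.015, 0.043]]
contact_force: [9.8, 3.7, -4.0]
gripper_width: 0.406
```

Call:
{"method": "step_arm", "body": {
  "plan": [
    [0, 0, -1, 0, 35],
    [0, 0, -1, 0, 35]
  ]
}}

```text
time_s: 19.15
ee_pos: [463.2, -8.7, 61.7]
orientation: [[0.048, 0.005, 0.999], [-0.015, 1.0, -0.004], [-0.999, -0.015, 0.048]]
contact_force: [8.2, 2.5, -2.4]
gripper_width: 0.411
```

Run:
```python
from h import *
look("w7");st()
W=comps("w7",[(28,38),(40,56),(65,90)],x0=400,x1=700,y0=-180,y1=180,minpx=60)
```

```text
t 19.2 tcp [463.1  -8.7  61.7] yaw -0.0049 tilt [ 0.048 -0.015 -0.999] F [ 9.1  1.7 -3.2] w 35.5
(28, 38) 145 [130. 229.] z 32.4 (array([473.6, -93.1]), 18.3, 4.5, np.float64(1.3779))
(28, 38) 847 [434. 236.] z 34.7 (array([485.5, 122. ]), 45.9, 23.3, np.float64(1.5553))
(28, 38) 72 [390. 228.] z 30.4 (array([474.5,  89.1]), 18.4, 1.4, np.float64(-1.5669))
(40, 56) 3656 [251. 197.] z 46.9 (array([447.7,  -8.7]), 43.6, 32.1, np.float64(-1.5463))
(40, 56) 2637 [ 87. 197.] z 47.0 (array([ 450.7, -118.5]), 45.6, 40.3, np.float64(1.5634))
(40, 56) 647 [252. 265.] z 46.9 (array([490. ,  -9.5]), 45.0, 8.9, np.float64(-1.5269))
(40, 56) 121 [436. 289.] z 49.0 (array([518.3, 131.9]), 19.9, 10.7, np.float64(1.0401))
(40, 56) 2272 [253. 312.] z 47.3 (array([529.8,  -7.5]), 56.4, 30.2, np.float64(1.5693))
(65, 90) 1229 [ 64. 233.] z 76.4 (array([ 460.4, -118. ]), 36.7, 14.4, np.float64(-1.5669))
(65, 90) 2321 [251. 244.] z 76.5 (array([461.5,  -8.4]), 36.1, 15.0, np.float64(1.5643))
(65, 90) 169 [434. 307.] z 70.1 (array([517.8, 118.3]), 16.4, 2.7, np.float64(1.5436))
```

View pics/w7.png

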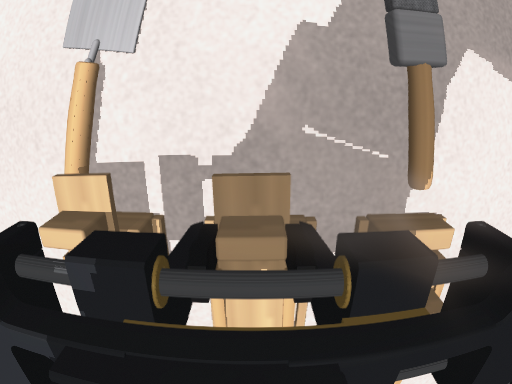

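Call:
{"method": "step_arm", "body": {
  "plan": [
    [0, 0, 0.5, 0, 65],
    [0, 0, 0, 0, 65],
    [0, 0, 0, 0, 65],
    [0, 0, 0, 0, 65],
    [-20, 0, 0, 0, 65],
    [-30, 0, 0, 0, 65],
    [-30, 15, 10, 0, 65],
    [0, 35, 20, 0, 65],
    [0, 35, 20, 0, 65],
    [0, 20, 8, 0, 65],
    [0, 0, 0, 0, 65],
    [0, 0, 0, 0, 65]
  ]
}}

```text
time_s: 20.4
ee_pos: [515.1, 100.9, 143.8]
orientation: [[0.034, 0.007, 0.999], [-0.012, 1.0, -0.007], [-0.999, -0.012, 0.034]]
contact_force: [-0.6, 0.2, -0.3]
gripper_width: 0.654
```

Run:
```python
from h import *
look("w8")
W=comps("w8",[(28,38),(40,56),(65,90)],x0=400,x1=700,y0=-180,y1=180,minpx=60)
go(523.8,109.4,56,0.005)
```

```text
(28, 38) 1516 [264. 147.] z 34.9 (array([483.3, 112.6]), 65.7, 18.0, np.float64(1.5663))
(28, 38) 677 [164. 163.] z 34.6 (array([514.7,  24. ]), 85.0, 19.5, np.float64(0.0869))
(28, 38) 658 [ 66. 176.] z 34.3 (array([517.9, -87.9]), 95.2, 22.5, np.float64(0.1675))
(28, 38) 78 [261. 161.] z 30.1 (array([496.3, 110.2]), 54.7, 0.6, np.float64(1.5695))
(40, 56) 6858 [134. 174.] z 47.2 (array([504. ,  -7.2]), 143.5, 56.9, np.float64(0.0077))
(40, 56) 4454 [ 42. 176.] z 47.0 (array([ 509. , -118.3]), 156.5, 58.2, np.float64(-0.0099))
(40, 56) 5679 [263. 216.] z 47.4 (array([546. , 110.2]), 103.8, 56.1, np.float64(0.0011))
(40, 56) 551 [261. 303.] z 46.9 (array([638.9, 109.4]), 55.2, 15.8, np.float64(-1.5555))
(65, 90) 796 [115. 132.] z 76.7 (array([462.2,  -7.5]), 36.1, 14.6, np.float64(-1.552))
(65, 90) 473 [ 19. 140.] z 76.5 (array([ 460.6, -117.4]), 37.3, 14.5, np.float64(1.5447))
(65, 90) 959 [264. 207.] z 76.7 (array([523.9, 110.1]), 35.4, 14.1, np.float64(1.5694))
t 20.45 tcp [515.  100.7 143.8] yaw -0.008 tilt [ 0.034 -0.012 -0.999] F [ 0.  -0.8 -0.5] w 57.2
shift tool [88.   9.9  5.8] turn -0.013
```

Call:
{"method": "step_arm", "body": {
  "plan": [
    [20, 5, 4, -0.013, 65],
    [30, 3, 2, 0, 65],
    [25, 0, 0, 0, 65],
    [8, 0, 0, 0, 65],
    [0, 0, 0, 0, 65]
  ]
}}

```text
time_s: 20.95
ee_pos: [522.8, 102.6, 59.6]
orientation: [[0.034, 0.0, 0.999], [-0.013, 1.0, -0.0], [-0.999, -0.013, 0.034]]
contact_force: [1.1, -0.7, -0.5]
gripper_width: 0.651
```

Run:
```python
from h import *
go(523.8,110,56,0.005)
```

```text
t 20.95 tcp [522.8 102.6  59.6] yaw -0.0005 tilt [ 0.034 -0.013 -0.999] F [ 1.1 -0.7 -0.5] w 57.3
shift tool [3.5 7.5 0.9] turn -0.005
```

Call:
{"method": "step_arm", "body": {
  "plan": [
    [2, 6, 0, 0, 65],
    [2, 0, 0, 0, 65],
    [0, 0, 0, 0, 65],
    [0, 0, 0, 0, 38],
    [0, 0, 0, 0, 38],
    [0, 0, 0, 0, 35],
    [0, 0, 0, 0, 35],
    [0, 0, 0, 0, 35]
  ]
}}

```text
time_s: 21.75
ee_pos: [524.2, 108.5, 59.0]
orientation: [[0.039, 0.001, 0.999], [-0.013, 1.0, -0.001], [-0.999, -0.013, 0.04]]
contact_force: [0.6, -0.6, -0.6]
gripper_width: 0.408
```

Call:
{"method": "step_arm", "body": {
  "plan": [
    [0, 0, -3, 0, 35],
    [0, 0, -3, 0, 35],
    [0, 0, -3, 0, 35]
  ]
}}

```text
time_s: 22.05
ee_pos: [515.8, 108.4, 59.0]
orientation: [[0.042, 0.001, 0.999], [-0.013, 1.0, -0.001], [-0.999, -0.013, 0.042]]
contact_force: [2.0, 0.1, -1.0]
gripper_width: 0.405
```

Call:
{"method": "step_arm", "body": {
  "plan": [
    [0, 0, -3, 0, 35],
    [0, 0, -2, 0, 35]
  ]
}}

```text
time_s: 22.25
ee_pos: [510.4, 108.3, 59.0]
orientation: [[0.043, 0.001, 0.999], [-0.013, 1.0, -0.001], [-0.999, -0.013, 0.043]]
contact_force: [1.5, 0.1, 0.7]
gripper_width: 0.409
```

Call:
{"method": "step_arm", "body": {
  "plan": [
    [0, 0, -2, 0, 35],
    [0, 0, -2, 0, 35]
  ]
}}

```text
time_s: 22.45
ee_pos: [506.1, 108.3, 59.0]
orientation: [[0.043, 0.001, 0.999], [-0.013, 1.0, -0.001], [-0.999, -0.013, 0.043]]
contact_force: [2.4, 0.1, 0.1]
gripper_width: 0.407
```

Call:
{"method": "step_arm", "body": {
  "plan": [
    [0, 0, -1.5, 0, 35],
    [0, 0, -1.5, 0, 35]
  ]
}}

```text
time_s: 22.65
ee_pos: [502.9, 108.3, 59.0]
orientation: [[0.044, 0.001, 0.999], [-0.013, 1.0, -0.001], [-0.999, -0.013, 0.044]]
contact_force: [2.0, -0.6, 0.9]
gripper_width: 0.408
```

Call:
{"method": "step_arm", "body": {
  "plan": [
    [0, 0, -1, 0, 35],
    [0, 0, -1, 0, 35]
  ]
}}

```text
time_s: 22.85
ee_pos: [500.8, 108.3, 59.0]
orientation: [[0.044, 0.001, 0.999], [-0.013, 1.0, -0.001], [-0.999, -0.013, 0.044]]
contact_force: [1.9, 0.3, 0.4]
gripper_width: 0.405
```

Call:
{"method": "step_arm", "body": {
  "plan": [
    [0, 0, -1, 0, 35],
    [0, 0, -1, 0, 35]
  ]
}}

```text
time_s: 23.05
ee_pos: [498.8, 108.3, 59.0]
orientation: [[0.044, 0.001, 0.999], [-0.013, 1.0, -0.001], [-0.999, -0.013, 0.044]]
contact_force: [1.4, 0.1, 1.2]
gripper_width: 0.412
```

Call:
{"method": "step_arm", "body": {
  "plan": [
    [0, 0, -1, 0, 35],
    [0, 0, -1, 0, 35]
  ]
}}

```text
time_s: 23.25
ee_pos: [496.7, 108.2, 59.0]
orientation: [[0.045, 0.001, 0.999], [-0.013, 1.0, -0.001], [-0.999, -0.013, 0.045]]
contact_force: [1.1, -0.2, 1.2]
gripper_width: 0.406
```

Call:
{"method": "step_arm", "body": {
  "plan": [
    [0, 0, -1, 0, 35],
    [0, 0, -1, 0, 35]
  ]
}}

```text
time_s: 23.45
ee_pos: [494.7, 108.2, 59.0]
orientation: [[0.045, 0.001, 0.999], [-0.013, 1.0, -0.001], [-0.999, -0.013, 0.045]]
contact_force: [2.1, -0.0, 1.7]
gripper_width: 0.409
```

Call:
{"method": "step_arm", "body": {
  "plan": [
    [0, 0, -1, 0, 35],
    [0, 0, -1, 0, 35]
  ]
}}

```text
time_s: 23.65
ee_pos: [493.0, 108.2, 59.0]
orientation: [[0.046, 0.001, 0.999], [-0.013, 1.0, -0.001], [-0.999, -0.013, 0.046]]
contact_force: [3.1, 0.7, -0.6]
gripper_width: 0.408
```

Call:
{"method": "step_arm", "body": {
  "plan": [
    [0, 0, -1, 0, 35],
    [0, 0, -1, 0, 35]
  ]
}}

```text
time_s: 23.85
ee_pos: [491.7, 108.2, 59.0]
orientation: [[0.048, 0.002, 0.999], [-0.013, 1.0, -0.001], [-0.999, -0.013, 0.048]]
contact_force: [4.6, 0.1, -0.0]
gripper_width: 0.404
```

Call:
{"method": "step_arm", "body": {
  "plan": [
    [0, 0, -1, 0, 35],
    [0, 0, -1, 0, 35]
  ]
}}

```text
time_s: 24.05
ee_pos: [490.1, 108.1, 59.0]
orientation: [[0.049, 0.002, 0.999], [-0.013, 1.0, -0.001], [-0.999, -0.013, 0.05]]
contact_force: [4.8, 0.6, 0.1]
gripper_width: 0.406
```

Call:
{"method": "step_arm", "body": {
  "plan": [
    [0, 0, -1, 0, 35],
    [0, 0, -1, 0, 35]
  ]
}}

```text
time_s: 24.25
ee_pos: [489.3, 108.1, 59.1]
orientation: [[0.053, 0.003, 0.999], [-0.013, 1.0, -0.002], [-0.999, -0.013, 0.053]]
contact_force: [9.5, 1.4, -3.3]
gripper_width: 0.402
```

Run:
```python
from h import *
look("w9");st()
W=comps("w9",[(28,38),(40,56),(65,90)],x0=400,x1=700,y0=60,y1=180,minpx=60)
```

```text
t 24.3 tcp [489.2 108.2  59.1] yaw -0.0028 tilt [ 0.053 -0.013 -0.999] F [ 7.3  0.4 -2.8] w 36.1
(28, 38) 231 [209. 209.] z 34.8 (array([483.,  82.]), 18.2, 5.4, np.float64(-0.0574))
(28, 38) 591 [301. 208.] z 34.9 (array([483.2, 138.5]), 17.7, 13.6, np.float64(-0.0073))
(40, 56) 3734 [251. 201.] z 47.1 (array([475. , 108.4]), 43.9, 31.5, np.float64(-1.5703))
(40, 56) 236 [249. 268.] z 47.1 (array([516.1, 108. ]), 43.1, 5.1, np.float64(1.565))
(40, 56) 2306 [251. 312.] z 47.2 (array([554.1, 108. ]), 56.3, 29.8, np.float64(1.5624))
(65, 90) 2402 [251. 249.] z 76.5 (array([489.2, 108.3]), 36.5, 15.3, np.float64(-1.5512))
```

Left stopped hard at about 32 mm, with 9.5 N, while the other two are fully out. All three have been tried, so I'll push the left lid shut.

Call:
{"method": "step_arm", "body": {
  "plan": [
    [0, 0, 2, 0, 35],
    [0, 0, 4, 0, 35],
    [0, 0, 4, 0, 35],
    [0, 0, 4, 0, 35],
    [0, 0, 4, 0, 35]
  ]
}}

```text
time_s: 24.8
ee_pos: [504.1, 108.1, 59.1]
orientation: [[0.043, 0.004, 0.999], [-0.013, 1.0, -0.003], [-0.999, -0.013, 0.043]]
contact_force: [-2.4, -1.0, 0.6]
gripper_width: 0.405
```

Call:
{"method": "step_arm", "body": {
  "plan": [
    [0, 0, 3, 0, 35],
    [0, 0, 3, 0, 35]
  ]
}}

```text
time_s: 25.0
ee_pos: [510.4, 108.1, 59.1]
orientation: [[0.042, 0.004, 0.999], [-0.013, 1.0, -0.003], [-0.999, -0.013, 0.042]]
contact_force: [-1.5, -0.5, 0.8]
gripper_width: 0.41
```

Call:
{"method": "step_arm", "body": {
  "plan": [
    [0, 0, 1.5, 0, 35],
    [0, 0, 1.5, 0, 35]
  ]
}}

```text
time_s: 25.2
ee_pos: [513.8, 108.0, 59.1]
orientation: [[0.041, 0.004, 0.999], [-0.013, 1.0, -0.003], [-0.999, -0.013, 0.041]]
contact_force: [-2.1, -1.0, 1.4]
gripper_width: 0.407
```

Call:
{"method": "step_arm", "body": {
  "plan": [
    [0, 0, 1.5, 0, 35],
    [0, 0, 1.5, 0, 35]
  ]
}}

```text
time_s: 25.4
ee_pos: [516.9, 108.1, 59.1]
orientation: [[0.041, 0.004, 0.999], [-0.013, 1.0, -0.003], [-0.999, -0.013, 0.041]]
contact_force: [-1.7, -0.8, 1.2]
gripper_width: 0.409
```

Call:
{"method": "step_arm", "body": {
  "plan": [
    [0, 0, 1.5, 0, 35],
    [0, 0, 1.5, 0, 35]
  ]
}}

```text
time_s: 25.6
ee_pos: [519.9, 108.0, 59.1]
orientation: [[0.04, 0.004, 0.999], [-0.013, 1.0, -0.003], [-0.999, -0.013, 0.041]]
contact_force: [-1.0, -1.3, 0.5]
gripper_width: 0.409
```

Call:
{"method": "step_arm", "body": {
  "plan": [
    [0, 0, 1, 0, 35],
    [0, 0, 1, 0, 35]
  ]
}}

```text
time_s: 25.8
ee_pos: [522.1, 108.0, 59.1]
orientation: [[0.04, 0.004, 0.999], [-0.013, 1.0, -0.003], [-0.999, -0.013, 0.04]]
contact_force: [-2.0, -0.5, 1.1]
gripper_width: 0.409
```

Call:
{"method": "step_arm", "body": {
  "plan": [
    [0, 0, 1, 0, 35],
    [0, 0, 1, 0, 35]
  ]
}}

```text
time_s: 26.0
ee_pos: [522.5, 108.0, 59.0]
orientation: [[0.036, 0.003, 0.999], [-0.013, 1.0, -0.002], [-0.999, -0.013, 0.036]]
contact_force: [-7.9, -1.2, 4.9]
gripper_width: 0.406
```

Call:
{"method": "step_arm", "body": {
  "plan": [
    [0, 0, 1, 0, 35],
    [0, 0, 0, 0, 65],
    [0, 0, 0, 0, 65],
    [0, 0, 0, 0, 65],
    [0, 0, 0, 0, 65],
    [-20, 0, 0, 0, 65],
    [-35, 0, 0, 0, 65],
    [-40, 0, 0, 0, 65],
    [-20, 0, 0, 0, 65],
    [0, 0, 0, 0, 65],
    [0, 0, 0, 0, 65]
  ]
}}

```text
time_s: 27.1
ee_pos: [519.6, 109.8, 177.1]
orientation: [[0.036, 0.001, 0.999], [-0.013, 1.0, -0.001], [-0.999, -0.013, 0.036]]
contact_force: [-0.4, -1.0, -0.0]
gripper_width: 0.65
```

Run:
```python
from h import *
look("w10")
W=comps("w10",[(28,38),(40,56),(65,90)],x0=400,x1=700,y0=-180,y1=180,minpx=60)
go(582,109.5,60,0.003)
```

```text
(28, 38) 582 [166. 157.] z 34.6 (array([525.1,  22.1]), 104.0, 18.5, np.float64(0.0242))
(28, 38) 1283 [254. 137.] z 35.0 (array([483.7, 112.4]), 65.8, 18.6, np.float64(1.5654))
(28, 38) 624 [ 77. 171.] z 34.0 (array([530.9, -92.1]), 117.7, 19.1, np.float64(0.0258))
(28, 38) 62 [ 55. 229.] z 34.2 (array([ 590. , -140.4]), 20.3, 6.7, np.float64(-0.1212))
(28, 38) 61 [134. 242.] z 31.0 (array([604.8, -29. ]), 48.7, 1.9, np.float64(0.0298))
(40, 56) 6047 [138. 166.] z 47.2 (array([506.7,  -7.2]), 149.0, 57.1, np.float64(0.008))
(40, 56) 4286 [ 54. 170.] z 47.1 (array([ 515.5, -118.2]), 170.0, 58.1, np.float64(-0.0034))
(40, 56) 5970 [251. 210.] z 47.4 (array([558.1, 107.9]), 131.3, 56.0, np.float64(-0.001))
(65, 90) 608 [122. 122.] z 76.8 (array([462.1,  -7.6]), 36.3, 14.1, np.float64(-1.5661))
(65, 90) 392 [ 33. 130.] z 76.6 (array([ 460.2, -117.3]), 36.4, 14.6, np.float64(1.5167))
(65, 90) 744 [251. 187.] z 76.7 (array([522.7, 108.2]), 34.2, 14.1, np.float64(1.5704))
t 27.15 tcp [519.6 109.8 176.8] yaw -0.0012 tilt [ 0.035 -0.013 -0.999] F [ 0.4 -0.1 -0.2] w 57.1
shift tool [119.    1.3  58.3] turn -0.004
```

View pics/w10.png

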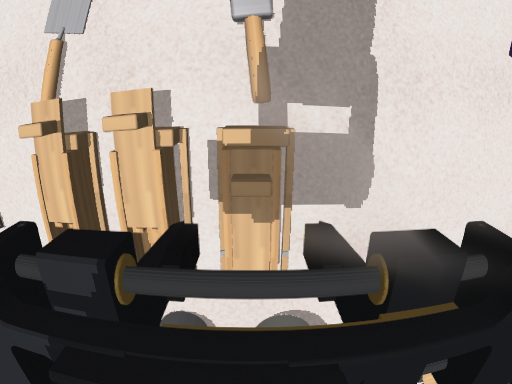

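Call:
{"method": "step_arm", "body": {
  "plan": [
    [10, 0, 25, 0, 90],
    [15, 0, 25, 0, 90],
    [40, 0, 8, 0, 90],
    [30, 0, 0, 0, 90],
    [0, 0, 0, 0, 90],
    [0, 0, 0, 0, 90]
  ]
}}

```text
time_s: 27.75
ee_pos: [580.5, 108.3, 73.4]
orientation: [[0.025, 0.001, 1.0], [-0.013, 1.0, -0.001], [-1.0, -0.013, 0.025]]
contact_force: [0.5, 0.1, -0.4]
gripper_width: 0.899
```

Run:
```python
from h import *
go(581.7,108,18,0.0)
for f,fi in(("top0",False),("scene0",False),("w5",True)):
    z=np.load(f+".npz"); W=cloud(z["p"],z["d"],z,fi)
    hsv=cv2.cvtColor(z["p"],cv2.COLOR_BGR2HSV)
    m=((hsv[...,2]<130)&(hsv[...,1]<60)&(W[...,1]<-190)&(W[...,1]>-460)&(W[...,0]>380)&(W[...,0]<720)&(W[...,2]<45)).astype(np.uint8)
    k,l,s,ce=cv2.connectedComponentsWithStats(m)
    i=1+np.argmax(s[1:,4]); q=W[l==i]; print(f,s[i,4],np.round(ce[i]),rect(q[:,:2]),"floor z",np.round(np.median(q[:,2]),1))
    b=q[(q[:,2]>22)]; print(" rim",len(b),rect(b[:,:2])); b=q[q[:,2]<12]; print(" floor",len(b),rect(b[:,:2]))
```

```text
t 27.75 tcp [580.5 108.3  73.4] yaw -0.0013 tilt [ 0.025 -0.013 -1.   ] F [ 0.5  0.1 -0.4] w 79.1
shift tool [55.4  0.4 -0.2] turn -0.001
top0 2937 [381. 188.] (array([ 505.7, -375. ]), 252.6, 171.9, np.float64(0.0197)) floor z 5.2
 rim 202 (array([ 504. , -375.9]), 247.6, 167.9, np.float64(0.0097))
 floor 2631 (array([ 501. , -382.8]), 248.8, 172.0, np.float64(0.1062))
scene0 3489 [174. 307.] (array([ 504.6, -372.2]), 249.8, 176.9, np.float64(0.0113)) floor z 4.5
 rim 237 (array([ 505.2, -377.4]), 249.4, 164.9, np.float64(0.0045))
 floor 3092 (array([ 504.3, -372.2]), 249.6, 175.9, np.float64(0.0168))
w5 12023 [ 64. 153.] (array([ 496. , -384.7]), 244.1, 167.9, np.float64(0.0885)) floor z 6.2
 rim 1090 (array([ 495.7, -385.3]), 244.1, 166.3, np.float64(0.0951))
 floor 10194 (array([ 496.3, -383.6]), 241.7, 167.8, np.float64(0.0791))
```

Call:
{"method": "step_arm", "body": {
  "plan": [
    [25, 0, 0, 0, 90],
    [20, 0, 0, 0, 90],
    [9, 0, 0, 0, 90],
    [0, 0, 0, 0, 90]
  ]
}}

```text
time_s: 28.15
ee_pos: [583.6, 107.8, 22.6]
orientation: [[0.031, 0.001, 1.0], [-0.013, 1.0, -0.001], [-0.999, -0.013, 0.031]]
contact_force: [1.1, 0.5, 0.8]
gripper_width: 0.906
```

Run:
```python
from h import *
go(581.7,108,18,0.0)
```

```text
t 28.15 tcp [583.6 107.8  22.6] yaw -0.001 tilt [ 0.031 -0.013 -0.999] F [1.1 0.5 0.8] w 79.7
shift tool [ 4.5  0.3 -2. ] turn -0.001
```

Call:
{"method": "step_arm", "body": {
  "plan": [
    [4, 0, -1, 0, 90],
    [0, 0, 0, 0, 90],
    [0, 0, 0, 0, 66],
    [0, 0, 0, 0, 66],
    [0, 0, 0, 0, 60],
    [0, 0, 0, 0, 50],
    [0, 0, 0, 0, 50],
    [0, 0, 0, 0, 50]
  ],
  "squeeze": 25
}}

```text
time_s: 28.95
ee_pos: [584.2, 107.8, 22.5]
orientation: [[0.037, 0.001, 0.999], [-0.013, 1.0, -0.001], [-0.999, -0.013, 0.037]]
contact_force: [-0.3, -1.1, 0.6]
gripper_width: 0.634
```

Call:
{"method": "step_arm", "body": {
  "plan": [
    [-10, 0, 0, 0, 50],
    [-20, 0, 0, 0, 50],
    [-35, 0, 0, 0, 50],
    [-40, 0, 0, 0, 50],
    [-15, 0, 0, 0, 50],
    [0, 0, 0, 0, 50]
  ]
}}

```text
time_s: 29.55
ee_pos: [576.2, 109.6, 143.8]
orientation: [[0.024, 0.001, 1.0], [-0.013, 1.0, -0.0], [-1.0, -0.013, 0.024]]
contact_force: [0.4, -0.1, -7.8]
gripper_width: 0.631
```

Call:
{"method": "step_arm", "body": {
  "plan": [
    [0, -25, -3, 0, 50],
    [0, -40, -5, 0, 50],
    [0, -40, -5, 0, 50],
    [0, -40, -5, 0, 50],
    [0, -40, -5, 0, 50],
    [0, -40, -5, 0, 50],
    [0, -40, -5, 0, 50],
    [0, -40, -5, 0, 50],
    [0, -40, -5, 0, 50],
    [0, -40, -5, 0, 50],
    [0, -25, -3, 0, 50],
    [0, -10, 0, 0, 50],
    [0, 0, 0, 0, 50]
  ]
}}

```text
time_s: 30.85
ee_pos: [513.3, -321.1, 127.1]
orientation: [[-0.008, -0.002, 1.0], [0.006, 1.0, 0.002], [-1.0, 0.006, -0.008]]
contact_force: [0.3, -0.4, -8.0]
gripper_width: 0.634
```

Run:
```python
from h import *
go(516,-378.6,90,0.09)
look("w11")
```

```text
t 30.85 tcp [ 513.3 -321.1  127.1] yaw 0.002 tilt [-0.008  0.006 -1.   ] F [ 0.3 -0.4 -8. ] w 55.8
shift tool [ 36.7 -57.8   2.8] turn -0.088
```

View pics/w11.png

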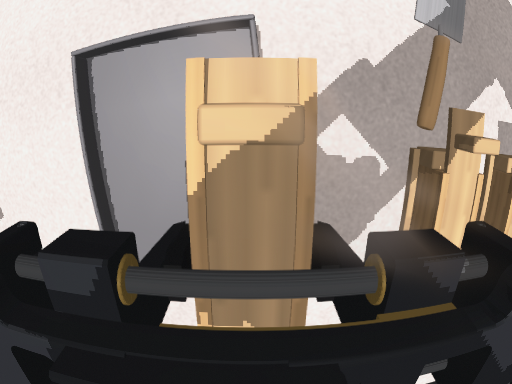

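Run:
```python
from h import *
z=np.load("w11.npz");W=cloud(z["p"],z["d"],z,True);g=cv2.cvtColor(z["p"],cv2.COLOR_BGR2HSV)
m=((g[...,2]<130)&(g[...,1]<60)&(W[...,2]>22)&(W[...,2]<36)&(W[...,1]<-250)&(W[...,0]<460))
q=W[m]; print(m.sum())
f=q[(q[:,0]<405)]; 
print("front rim x min/y range",f.min(0),f.max(0)); print(rect(f[:,:2]))
for sgn in(0,1):
    s=q[(q[:,0]>410)&((q[:,1]>-380)==sgn)]
    if len(s)>20: print("side",sgn,len(s),np.polyfit(s[:,0],s[:,1],1),s[:,1].min(),s[:,1].max())
fl=W[((W[...,2]>2)&(W[...,2]<9)&(g[...,2]<130)&(g[...,1]<60)&(W[...,1]<-280)&(W[...,0]<520))]; print("floor",fl.min(0),fl.max(0))
```

```text
1332
front rim x min/y range [ 364.02720552 -485.80791177   22.01227925] [ 404.99220643 -314.04872485   33.19025696]
(array([ 389.4, -400. ]), 169.4, 36.2, np.float64(-1.482))
side 0 314 [ 1.05178420e-01 -5.22186351e+02] -482.55777050269035 -473.0334806020618
floor [ 367.0278129  -483.0693309     4.04350985] [ 519.88723028 -320.43640821    8.98770296]
```

Call:
{"method": "step_arm", "body": {
  "plan": [
    [0, -20, 0, -0.05, 50],
    [0, -25, 0, -0.05, 50],
    [0, -14, -3, 0, 50],
    [0, 0, 0, 0, 50],
    [0, 0, 0, 0, 50],
    [15, 0, 0, 0, 50],
    [20, 0, 0, 0, 50],
    [15, 0, 0, 0, 50],
    [0, 0, 0, 0, 50]
  ]
}}

```text
time_s: 31.8
ee_pos: [514.7, -365.8, 73.6]
orientation: [[-0.013, -0.111, 0.994], [0.016, 0.994, 0.112], [-1.0, 0.018, -0.011]]
contact_force: [0.0, 0.4, -7.3]
gripper_width: 0.634
```

Run:
```python
from h import *
go(513,-384.5,28,0.1)
```

```text
t 31.8 tcp [ 514.7 -365.8   73.6] yaw 0.1116 tilt [-0.013  0.016 -1.   ] F [ 0.   0.4 -7.3] w 55.8
shift tool [ 45.4 -19.2  -3.3] turn 0.012
```

Call:
{"method": "step_arm", "body": {
  "plan": [
    [0, -10, -2, 0, 50],
    [0, -7, 0, 0, 50],
    [0, 0, 0, 0, 50],
    [15, 0, 0, 0, 50],
    [12, 0, 0, 0, 50],
    [6, 0, 0, 0, 50],
    [0, 0, 0, 0, 50]
  ]
}}

```text
time_s: 32.5
ee_pos: [515.9, -384.4, 43.6]
orientation: [[-0.008, -0.111, 0.994], [0.012, 0.994, 0.111], [-1.0, 0.012, -0.007]]
contact_force: [-0.9, -0.2, -7.5]
gripper_width: 0.634
```

Run:
```python
from h import *
go(513,-384.5,28,0.1)
```

```text
t 32.5 tcp [ 515.9 -384.4   43.6] yaw 0.1112 tilt [-0.008  0.012 -1.   ] F [-0.9 -0.2 -7.5] w 55.8
shift tool [15.6  0.  -2.8] turn 0.011
```

Call:
{"method": "step_arm", "body": {
  "plan": [
    [7, 0, -1, 0, 50],
    [5, 0, 0, 0, 50],
    [1, 0, 0, 0, 50],
    [0, 0, 0, 0, 50]
  ]
}}

```text
time_s: 32.9
ee_pos: [515.7, -384.8, 31.7]
orientation: [[-0.006, -0.111, 0.994], [0.009, 0.994, 0.111], [-1.0, 0.01, -0.005]]
contact_force: [-0.8, 0.9, -4.1]
gripper_width: 0.636
```

Call:
{"method": "step_arm", "body": {
  "plan": [
    [2, 0, 0, 0, 50],
    [0, 0, 0, 0, 50]
  ]
}}

```text
time_s: 33.1
ee_pos: [516.1, -384.9, 30.5]
orientation: [[-0.005, -0.111, 0.994], [0.008, 0.994, 0.111], [-1.0, 0.009, -0.004]]
contact_force: [-1.3, 0.9, -4.9]
gripper_width: 0.631
```

Call:
{"method": "step_arm", "body": {
  "plan": [
    [2, 0, 0, 0, 50],
    [1, 0, 0, 0, 50],
    [0, 0, 0, 0, 50]
  ]
}}

```text
time_s: 33.4
ee_pos: [516.7, -384.9, 28.2]
orientation: [[-0.003, -0.112, 0.994], [0.007, 0.994, 0.112], [-1.0, 0.007, -0.002]]
contact_force: [0.0, 1.2, -2.4]
gripper_width: 0.635
```

Call:
{"method": "step_arm", "body": {
  "plan": [
    [1.5, 0, 0, 0, 50],
    [0, 0, 0, 0, 50]
  ]
}}

```text
time_s: 33.6
ee_pos: [516.6, -384.9, 28.3]
orientation: [[-0.003, -0.112, 0.994], [0.006, 0.994, 0.112], [-1.0, 0.007, -0.002]]
contact_force: [-0.1, 0.6, -5.7]
gripper_width: 0.631
```

Almost down. Releasing gently and lifting.

Call:
{"method": "step_arm", "body": {
  "plan": [
    [0.5, 0, 0, 0, 58],
    [0, 0, 0, 0, 66],
    [0, 0, 0, 0, 75],
    [0, 0, 0, 0, 75],
    [0, 0, 0, 0, 75],
    [-20, 0, 0, 0, 75],
    [-35, 0, 0, 0, 75],
    [-40, 0, 0, 0, 75],
    [-40, 0, -10, 0, 75],
    [-40, 0, -25, 0, 75],
    [0, 0, 0, 0, 75],
    [0, 0, 0, 0, 75]
  ]
}}

```text
time_s: 34.8
ee_pos: [481.3, -391.6, 209.4]
orientation: [[-0.002, -0.111, 0.994], [0.003, 0.994, 0.111], [-1.0, 0.003, -0.001]]
contact_force: [0.5, -0.7, -0.7]
gripper_width: 0.751
```

Run:
```python
from h import *
from cell import capture,get_calibration
st();look("w12")
W=comps("w12",[(45,60),(70,92)],x0=380,x1=700,y0=-500,y1=-290,minpx=60)
for n in("top","scene"):
    p,d=capture(n);c=get_calibration(n); np.savez(n+"1.npz",p=p,d=d,**{k:np.array(v) for k,v in c.items()})
    cv2.imwrite(f"pics/{n}1.png",p)
```

```text
t 34.8 tcp [ 481.3 -391.6  209.4] yaw 0.1117 tilt [-0.002  0.003 -1.   ] F [ 0.5 -0.7 -0.7] w 66.1
(45, 60) 6313 [253. 192.] z 52.5 (array([ 501.2, -386.2]), 150.7, 55.5, np.float64(0.1068))
(70, 92) 588 [254. 156.] z 81.9 (array([ 456.1, -391.5]), 34.8, 14.0, np.float64(-1.4628))
```

View pics/w12.png

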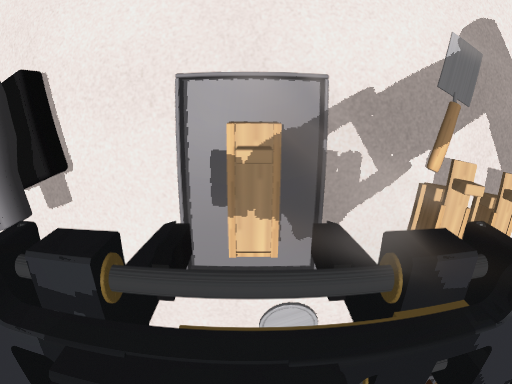

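View pics/scene1.png

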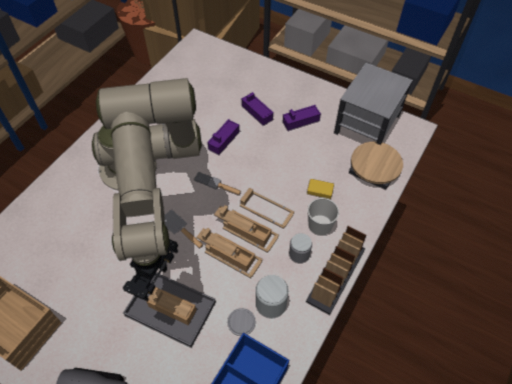

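View pics/top1.png

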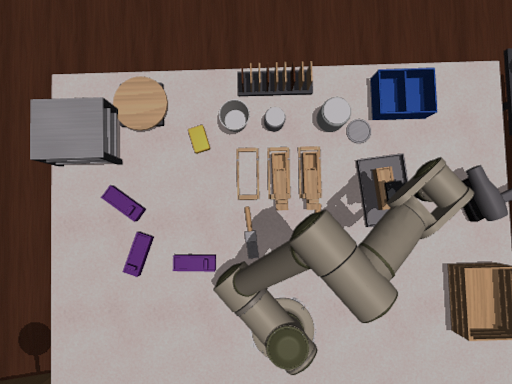

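The box lies flat in the tray at wrist pixel (253,192), and the good lids are still out. I'll check the good bars and the bystanders numerically.

Run:
```python
from h import *
comps("top1",[(40,56),(62,90)],fish=False,minpx=12,x0=420,y0=-160,y1=150)
comps("scene1",[(40,56),(62,90)],fish=False,minpx=12,x0=420,y0=-160,y1=150)
for n in("top","scene"):
    a,b=[np.load(f"{n}{i}.npz")["p"] for i in(0,1)]
    m=(np.abs(a.astype(int)-b).max(-1)>45).astype(np.uint8)
    k,l,s,c=cv2.connectedComponentsWithStats(m); print(n,[tuple(map(int,s[i])) for i in range(1,k) if s[i,4]>15])
```

```text
(40, 56) 599 [280. 183.] z 46.8 (array([538.8,  -6.2]), 206.5, 56.4, np.float64(0.015))
(40, 56) 605 [311. 183.] z 46.7 (array([ 536.7, -117.3]), 207.5, 56.7, np.float64(-0.0044))
(62, 90) 40 [282. 201.] z 75.2 (array([464.1,  -6.3]), 32.6, 13.8, np.float64(-1.5653))
(62, 90) 42 [313. 200.] z 75.5 (array([ 463.1, -116.9]), 36.4, 10.9, np.float64(1.5447))
(40, 56) 520 [241. 223.] z 46.1 (array([539.2, -11.2]), 210.2, 63.1, np.float64(0.0169))
(40, 56) 574 [224. 246.] z 45.7 (array([ 538.3, -121.6]), 209.7, 61.0, np.float64(0.0132))
(62, 90) 43 [223. 210.] z 73.0 (array([463.8, -11.1]), 40.3, 15.4, np.float64(-1.5293))
(62, 90) 48 [205. 233.] z 74.2 (array([ 463.2, -122. ]), 36.4, 15.3, np.float64(1.4142))
top [(269, 151, 17, 17, 67), (239, 152, 18, 42, 704), (301, 152, 19, 44, 635), (212, 157, 262, 172, 14341), (157, 182, 34, 45, 745), (303, 198, 15, 12, 131), (51, 276, 266, 108, 13331), (257, 299, 56, 43, 819), (287, 321, 17, 10, 59)]
scene [(121, 0, 25, 20, 355), (147, 0, 4, 8, 20), (193, 0, 17, 10, 66), (91, 17, 15, 33, 284), (199, 17, 38, 44, 609), (230, 37, 6, 12, 44), (73, 55, 32, 71, 1063), (194, 76, 60, 41, 1166), (154, 79, 41, 35, 181), (148, 83, 3, 11, 28), (99, 85, 33, 28, 450), (152, 89, 24, 13, 223), (112, 111, 118, 184, 9190), (113, 112, 22, 14, 161), (88, 121, 14, 15, 98), (114, 125, 33, 59, 1368), (258, 133, 40, 24, 734), (92, 138, 15, 29, 183), (245, 189, 43, 35, 705), (235, 212, 8, 13, 39), (252, 225, 16, 8, 58), (197, 229, 16, 16, 156), (264, 234, 10, 14, 53), (211, 237, 44, 35, 693), (139, 275, 16, 26, 152), (149, 288, 9, 17, 70), (174, 300, 21, 20, 245), (188, 309, 8, 14, 26)]
```

```bash
python3 -c "
from cell import ticket
print(ticket.sign_off())"
```

```text
the job is handed in; nothing more can be done
None
```

The job is handed in, at about 35 s on the robot's clock against the 72 s limit.

**What I did**
- I put the loose wooden box into the free right bay, its lid opening towards the robot like its neighbours'. The purple look-alikes were left alone.
- I drew the right and middle lids to their full stops. The left lid came up hard at about 32 mm, with under 10 N of pull, so I did not force it.
- With all three tried, I pushed the left lid shut and laid that box in the grey tray.

**Last checks**
- **Tray box:** it lies flat and upright near the tray's centre, with its top 52.5 mm above the table. Its bar is 45 mm from the box's centre, which means the lid is shut.
- **Good boxes:** both are in their bays. Their bars are at x of about 461–464 mm, and each box with its lid spans about 207 mm, which fits 60 mm out.
- **Other things on the table:** comparing the fixed cameras' before and after pictures, I found no change at the tins, tub, sponge, tin lid or look-alikes. The arm and its shadow covered part of the brush and knife area. The wrist views showed both still lying there, but I did not measure them.
- **Gripper:** it is open and clear of everything.

**Flaws**
- The first grip on the loose box closed about 10 mm too high, so I opened and redid it before lifting.
- While drawing the right lid, the tool pressed down with up to 18 N for a few rows, below the 40 N limit.
- The scene camera reads the good boxes about 5 mm further right than the top and wrist cameras do.

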